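Clear the barber's station for the night

ROBOT

A 7-joint arm with a two-finger parallel gripper is mounted at the origin on the work surface. World frame = base frame: x ahead of the robot, y to its left, z up, the work surface at z = 0. Lengths are in m, angles in rad, forces in N, time in s.
With the tool pointing down it reaches from about 0.4 to 0.85 m from the base axis. Payload 4.5 kg.
Tool frame: the origin (TCP) lies at the centre of the arm's flange, where the gripper is bolted on; the fingertips stand 173 mm ahead of it and the grasp point (between the pads) lies bot.pinch_z ahead of it (bot.pinch_z is the distance from the TCP to the grasp point, in m); z points along the fingers, y is the direction in which the jaws open and shut (so a half turn about z gives the same grasp; the last joint's range is limited). The gripper opens to 85 mm and grips with 20 to 120 N. Pads are 22 mm wide; open, the fingers measure 114 mm over their backs; the gripper's body (76 mm by 85 mm) begins 54 mm behind the grasp point. The pads swing forward as they close: fully open they stand 13 mm farther back than shut.
Start: joints at [1.258, 0.689, -0.195, 1.565, 0.157, 0.902, -0.215], TCP at [0.212, -0.588, 0.405] pointing down, gripper open.
Joint ranges: [-3.01, 3.01], [-0.46, 2.08], [-1.47, 1.51], [0.13, 2.56], [-1, 4.14], [0.04, 2.09], [-2.66, 2.66]. Speed limits (rad/s): [2.57, 2.57, 3.14, 3.14, 3.14, 3.14, 3.14].

INTERFACE

Orientations are given as [roll, pitch, yaw] about the fixed x, y, z axes, in that order (R = Rz(yaw) Ry(pitch) Rx(roll)).
In Python, from cell import bot, eyes, hand_in, nets gives the robot as it stands.
- The arm moves only by the shell command python3 -m crank 'ROWS'. ROWS is JSON, one flat list of numbers, 7 for each row, row after row: the shift along the tool's x, y, z in cm, then the turn, a rotation vector about the tool's x, y, z in degrees, then the finger opening in cm, from 0 to 8.54. In form: [dx, dy, dz, wx, wy, wz, gripper, dx, dy, dz, wx, wy, wz, gripper, ...]. A call has 1 to 10 rows; each row is the pose to reach, as a shift and turn from the pose commanded when the call began, along the tool's axes at that moment; what a row does not reach only later rows make up. A row lasts 1/10 s, in which the tool goes at most 50 mm and 8.59 degrees, less where a joint would pass 70% of its speed; a pose out of reach is approached as far as the arm can. A call with a gripper value outside its range is refused whole. The fingers move at their own pace and stop on an object; the grip force is fixed at half the most. Time passes only in rows, so rows that repeat a pose let the fingers close. It gives the time, the measured TCP pose, the force and the opening at its end, in the units of the state.
- bot.get_obs(): the state, without advancing time (a new reading comes with each control period).
- eyes.camera(name): name is "scene" or "top" or "wrist"; returns a dict with "image" (480x640x3 uint8, blue, green, red), "intrinsics" (3x3 intrinsics, pixels), "extrinsics" (4x4, takes a point from world to camera coordinates); the wrist camera has in their place "tool_from_camera" (4x4, takes a point from camera to tool coordinates, whose origin is the TCP and whose axes are the flange's). Camera axes: x right, y up, looking along -z (the intrinsics and any distortion apply to the point x, -y, -z); pixel columns grow to the right and rows downward; lengths in m; the calibration is good to about 2 mm. A picture is of the moment at which its call begins: read the wrist's pose just before it. There is no depth.
- hand_in(): hands the job in, once; it reports no verdict.
Trained networks look in a picture, given as the dict that the camera call returned (one of the last four; its "shot" number tells which), for a name from the list of things; names that differ only in an ending like _2 or _b are one class to them, and where a whole thing is asked for, a point or a joint stands for the part that bears it (a point fixed in the world has none). Each returns a list of dicts, best first, with "p" (0 to 1); they miss things now and then, are a little off and sometimes report something else, mostly with a low value. They report only what shows in the picture. A call takes as long as a camera call.
- nets.outline_of(name, picture): "mask" (480x640 bool, what is visible of it) and "rect" ([left, top, right, bottom] in pixels, round what is visible of it).
- nets.spot_point(name, picture): "location" ([column, row] in pixels: a listed point, or the origin of a listed thing).
The state is a dict: "time_s": time; "joint_pos": joint angles; "joint_velocities": joint speeds; "joint_efforts": joint torques, N m; "ee_pos": TCP position; "ee_rot": TCP orientation; "ft_force": force on the tool from outside, world axes, zero at the start; "ft_torque": the same for the moment, N m; "gripper_width": finger opening in m.
Only numpy, scipy, OpenCV 4.12 (cv2) and the standard library are available. Lean on these libraries where they do the work, as an engineer would, in place of code of your own. Each camera call takes 0.05 s, during which the arm holds its last target.

TASK

Clear this barber's station. First sweep every clipper guard off the counter into the steel pan with the neck duster, right in past the sloping lip; the guards are full of hair, so move them with the duster only and keep the gripper off them. Next stand the duster upright on the middle of its mat, and after that hang each of the two rinsed jars that lie on the counter mouth down on its own free drying peg, fully down so that it hangs from the peg's top; leave the jar already drying and the other things on the counter where they are.

Things in the scene. Friction and masses are not known exactly. Their poses are not given: they have to be found in the camera images.
- guard0_c (a point): centre of a clipper guard: grey plastic comb attachment, a hollow-looking block 60 long x 42 wide x 22 mm high with slotted teeth, 25 g, loose, lying flat on the counter; x along its length, z up. The point is 11 mm above its underside. May be absent.
- guard1_c (a point): centre of a clipper guard: grey plastic comb attachment, a hollow-looking block 60 long x 42 wide x 24 mm high with slotted teeth, 25 g, loose, lying flat on the counter; x along its length, z up. The point is 12 mm above its underside. May be absent.
- guard2_c (a point): centre of a clipper guard: grey plastic comb attachment, a hollow-looking block 60 long x 42 wide x 26 mm high with slotted teeth, 25 g, loose, lying flat on the counter; x along its length, z up. The point is 13 mm above its underside. May be absent.
- guard3_c (a point): centre of a clipper guard: grey plastic comb attachment, a hollow-looking block 60 long x 42 wide x 28 mm high with slotted teeth, 25 g, loose, lying flat on the counter; x along its length, z up. The point is 14 mm above its underside. May be absent.
- guard4_c (a point): centre of a clipper guard: grey plastic comb attachment, a hollow-looking block 60 long x 42 wide x 30 mm high with slotted teeth, 25 g, loose, lying flat on the counter; x along its length, z up. The point is 15 mm above its underside. May be absent.
- guard5_c (a point): centre of a clipper guard: grey plastic comb attachment, a hollow-looking block 60 long x 42 wide x 32 mm high with slotted teeth, 25 g, loose, lying flat on the counter; x along its length, z up. The point is 16 mm above its underside. May be absent.
- pan_floor (a point): steel hand pan (dustpan pattern), stands fast, does not slide. Point: middle of its flat floor's top, 4 mm above the counter. Floor 210 (x) x 270 mm (y) inside; side and back walls 42 mm high, 5 thick. +x points to the back wall; the front, at -x, is open: from x = -105 to -135 mm a full-width lip slopes from the floor down to the counter, so pieces slide up it. Stub handle behind.
- duster_grip (a point): neck duster (barber's brush), upright on its bristles on the mat, 162 mm tall, 160 g. Point: on its wooden handle (30 x 30 mm square, 86 to 162 mm above the bristle ends), 128 mm above the bristle ends. Shoulder 34 (x) x 96 (y) mm, 64 to 86 mm up; stiff bristle block 46 mm thick (x), 130 mm wide (y), 60 mm high. z up, x square to the wide faces; front and back alike.
- mat_top (a point): the duster's place: flat grey rubber mat 95 mm (x) x 175 mm (y), 4 mm thick, fixed; the point is the middle of its top face.
- jar0_c (a point): centre of a rinsed comb jar: white plastic, square section 54 x 54 mm, 100 mm long, walls 4 mm, bottom 6 mm thick, other end open, 140 g, loose, lying on its side on the counter (centre 27 mm up). x points along the jar from its closed bottom to its open mouth.
- jar1_c (a point): centre of a rinsed comb jar: white plastic, square section 54 x 54 mm, 100 mm long, walls 4 mm, bottom 6 mm thick, other end open, 140 g, loose, lying on its side on the counter (centre 27 mm up). x points along the jar from its closed bottom to its open mouth.
- peg0 (a point): middle of the flat top of a drying peg, 140 mm above the counter: post of 20 mm diameter, one end of a row of three, 130 mm apart along y of a fixed steel drip tray (95 x 365 mm, rim 22 mm high). A jar hung on it rests with the inside of its bottom on the peg's top, its centre 44 mm below that top; it hangs loose and may lean or sit off centre by some mm.
- peg1 (a point): middle of the flat top of a drying peg, 140 mm above the counter: post of 20 mm diameter, middle of a row of three, 130 mm apart along y of a fixed steel drip tray (95 x 365 mm, rim 22 mm high). A jar hung on it rests with the inside of its bottom on the peg's top, its centre 44 mm below that top; it hangs loose and may lean or sit off centre by some mm.
- peg2 (a point): middle of the flat top of a drying peg, 140 mm above the counter: post of 20 mm diameter, other end of a row of three, 130 mm apart along y of a fixed steel drip tray (95 x 365 mm, rim 22 mm high). A jar hung on it rests with the inside of its bottom on the peg's top, its centre 44 mm below that top; it hangs loose and may lean or sit off centre by some mm.
- dry0_c (a point): centre of an identical jar that already hangs mouth down on peg0, loose; z up (its closed bottom on top). One of the two such jars is absent: that end peg is then free.
- dry2_c (a point): centre of an identical jar that already hangs mouth down on peg2, loose; z up (its closed bottom on top). One of the two such jars is absent: that end peg is then free.
- cream: small pale cream pot with black lid, 68 mm across, 58 mm high, loose, beyond the guards; origin under its middle. Leave alone.
- talc: blue and white talc can, 60 mm across, 150 mm high, loose, on the robot's side of the jars; origin under its middle. Leave alone.
- clipper: grey hair clipper lying down, about 175 (x) x 44 x 40 mm, loose, beyond the mat; origin under its middle. Leave alone.
- comb: light wooden comb lying flat, 180 (x) x 34 x 6 mm, loose, on the robot's side of the guards; origin under its middle. Leave alone.

How it is judged:
By the outcome, as a careful person would: the job done as asked, in the order asked, and still so for the second after the job is handed in, with the robot touching nothing.
Of guard0, guard1, guard2, guard3, guard4, guard5 only 4 to 6 are there at a start; the rules pass over those that are not, and their reading is None.
Of dry0, dry2 only 1 to 1 are there at a start; the rules pass over those that are not, and their reading is None.
At some moment in a run one of guard0, guard1, guard2, guard3, guard4, guard5 may be knocked a few centimetres aside while the robot is not near it.
It also fails if it takes over 208 s, if anything falls off the work surface, if the arm or the gripper's body presses on something with over 40 N, if the wrist force passes 120 N, or if a joint passes its speed limit or range.

## Working session

There is one attempt and no reset: what is moved stays moved. The work goes in short steps, Python scripts to look and compute and a shell command to move; the robot and the scene stay as the last step left them, time stands still between calls to the robot, and variables do not carry over. Pictures are saved under pics/ and viewed, and the job is handed in when it is done.

```bash
mkdir -p pics; ls; python3 - <<'E'
from cell import bot,eyes,nets
import cv2,numpy as np
o=bot.get_obs(); print(o['time_s'],o['ee_pos'],o['ee_rot'],o['ft_force'],o['gripper_width'],bot.pinch_z)
for n in ['scene','top','wrist']:
    p=eyes.camera(n); cv2.imwrite(f'pics/a_{n}.png',p['image']); print(n,p.get('extrinsics'),p['intrinsics'],p.get('tool_from_camera'),[k for k in p])
E
```

```text
pics
0.0 [ 0.21229785 -0.58748089  0.4038504 ] [-3.13970797e+00  1.17527830e-04  3.46886278e-01] [-0.09164008 -0.35424271  0.22701172] 0.0853843306192128 0.1547
scene [[ 0.606494    0.7948044   0.02123687 -0.36442366]
 [-0.41670762  0.29500382  0.85984156  0.12255392]
 [ 0.6771409  -0.53033831  0.51011909 -1.75421604]
 [ 0.          0.          0.          1.        ]] [[596.85994665   0.         317.72782843]
 [  0.         596.85994665 247.96813882]
 [  0.           0.           1.        ]] None ['image', 'intrinsics', 'extrinsics', 'shot']
top [[-1.11932492e-01 -9.93715625e-01 -6.11083656e-04  7.09570482e-02]
 [ 9.72634598e-01 -1.09683871e-01  2.04820377e-01 -5.72269174e-01]
 [-2.03600235e-01  2.23316941e-02  9.78799387e-01 -1.21587046e+00]
 [ 0.00000000e+00  0.00000000e+00  0.00000000e+00  1.00000000e+00]] [[552.84713361   0.         306.1958829 ]
 [  0.         552.84713361 252.85350591]
 [  0.           0.           1.        ]] None ['image', 'intrinsics', 'extrinsics', 'shot']
wrist None [[340.07145678   0.         320.17863422]
 [  0.         340.07145678 243.83256214]
 [  0.           0.           1.        ]] [[-1.60346852e-03  9.64862152e-01  2.62751701e-01  6.57593880e-02]
 [ 9.99998371e-01  1.76496461e-03 -3.78614657e-04  9.99834710e-04]
 [-8.29058407e-04  2.62750666e-01 -9.64863410e-01  3.03147425e-02]
 [ 0.00000000e+00  0.00000000e+00  0.00000000e+00  1.00000000e+00]] ['image', 'intrinsics', 'tool_from_camera', 'shot']
```

View pics/a_top.png

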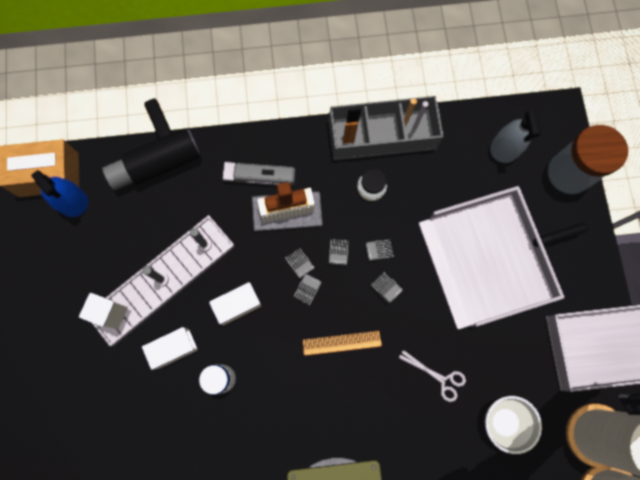

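View pics/a_scene.png

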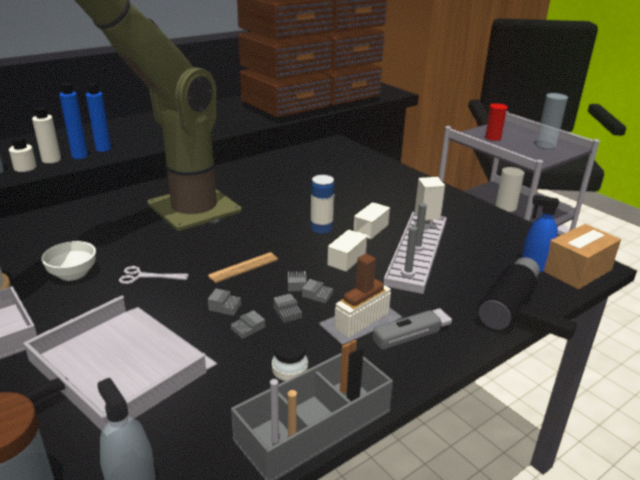

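```bash
cat > h.py <<'E'
from cell import bot,eyes,nets
import cv2,numpy as np
from scipy.spatial.transform import Rotation as R
from scipy.optimize import minimize
def obs():
    o=bot.get_obs(); return o
def T_tool():
    o=bot.get_obs(); T=np.eye(4); T[:3,:3]=R.from_euler('xyz',o['ee_rot']).as_matrix(); T[:3,3]=o['ee_pos']; return T
def cam(n):
    if n=='wrist':
        T=T_tool(); p=eyes.camera(n); p['E']=np.linalg.inv(T@p['tool_from_camera'])
    else:
        p=eyes.camera(n); p['E']=p['extrinsics']
    return p
def proj(p,X):
    X=np.atleast_2d(X); c=X@p['E'][:3,:3].T+p['E'][:3,3]
    q=np.c_[c[:,0],-c[:,1],-c[:,2]]@p['intrinsics'].T
    return q[:,:2]/q[:,2:]
def back(p,uv,z):
    K=p['intrinsics']; d=np.linalg.inv(K)@np.array([uv[0],uv[1],1.]); d=np.array([d[0],-d[1],-d[2]])
    Rm=p['E'][:3,:3]; C=-Rm.T@p['E'][:3,3]; w=Rm.T@d
    return C+w*(z-C[2])/w[2]
def boxpts(x,y,yaw,L,W,z0,z1):
    c,s=np.cos(yaw),np.sin(yaw)
    return np.array([[x+c*a-s*b,y+s*a+c*b,z] for a in(-L/2,L/2) for b in(-W/2,W/2) for z in(z0,z1)])
def iou(p,m,P):
    q=cv2.convexHull(proj(p,P).astype(np.float32)).reshape(-1,2)
    im=np.zeros(m.shape,np.uint8); cv2.fillConvexPoly(im,np.round(q*16).astype(np.int32),1,cv2.LINE_AA,4)
    im=im>0; return (im&m).sum()/max(1,(im|m).sum())
def fitbox(views,x,y,L,W,z0,z1,yaws=None):
    # views: list of (pic,mask)
    def f(v): return -sum(iou(p,m,boxpts(v[0]/100,v[1]/100,v[2]/30*1.0,L,W,z0,z1)) for p,m in views)
    best=None
    for yw in (yaws if yaws is not None else np.arange(0,180,20)):
        v0=np.array([x*100,y*100,np.radians(yw)*30])
        r=minimize(f,v0,method='Nelder-Mead',options=dict(initial_simplex=np.vstack([v0,v0+[1.5,0,0],v0+[0,1.5,0],v0+[0,0,7]]),maxiter=120))
        if best is None or r.fun<best.fun: best=r
    return best.x[0]/100,best.x[1]/100,np.degrees(best.x[2]/30),-best.fun/len(views)
E
cat > look.py <<'E'
from h import *
t=cam('top'); s=cam('scene')
for n in ['guard0_c','pan_floor','duster_grip','mat_top','jar0_c','peg0','peg1','peg2','dry0_c','dry2_c','cream','talc','clipper','comb']:
    for nm,p in(('top',t),('scene',s)):
        r=nets.spot_point(n,p)
        print(n,nm,[(round(d['p'],2),np.round(d['location']).astype(int).tolist()) for d in r if d['p']>.2])
E
python3 look.py
```

```text
guard0_c top [(0.56, [378, 251]), (0.49, [170, 349]), (0.34, [222, 379])]
guard0_c scene [(0.92, [250, 324])]
pan_floor top [(0.83, [489, 260])]
pan_floor scene [(0.58, [118, 364]), (0.32, [429, 200])]
duster_grip top [(0.83, [284, 191]), (0.38, [172, 349])]
duster_grip scene [(0.95, [364, 271])]
mat_top top [(0.64, [287, 210])]
mat_top scene [(0.94, [358, 324])]
jar0_c top [(0.71, [234, 304])]
jar0_c scene [(0.49, [365, 272])]
peg0 top [(0.88, [145, 270]), (0.77, [98, 309]), (0.56, [194, 235])]
peg0 scene [(0.98, [418, 229]), (0.3, [316, 291])]
peg1 top [(0.88, [145, 270]), (0.77, [98, 309]), (0.56, [194, 235])]
peg1 scene [(0.98, [418, 229]), (0.3, [316, 291])]
peg2 top [(0.88, [145, 270]), (0.77, [98, 309]), (0.56, [194, 235])]
peg2 scene [(0.98, [418, 229]), (0.3, [316, 291])]
dry0_c top []
dry0_c scene []
dry2_c top [(0.72, [197, 233]), (0.72, [225, 381]), (0.63, [103, 311]), (0.48, [282, 189])]
dry2_c scene [(0.78, [430, 199]), (0.71, [249, 321])]
cream top [(0.94, [371, 187]), (0.5, [336, 255])]
cream scene [(0.56, [292, 368])]
talc top [(0.76, [221, 380]), (0.51, [388, 289])]
talc scene [(0.86, [323, 228]), (0.42, [245, 326])]
clipper top [(0.76, [265, 176])]
clipper scene [(0.9, [406, 335])]
comb top [(0.6, [341, 343])]
comb scene [(0.89, [242, 269]), (0.28, [370, 221])]
```

```bash
cat > look2.py <<'E'
from h import *
t=cam('top'); s=cam('scene')
cv2.imwrite('pics/b_top.png',cv2.resize(t['image'][180:380,60:600],None,fx=1.4,fy=1.4))
vis=t['image'].copy()
for n in ['guard0_c','pan_floor','duster_grip','jar0_c','dry0_c','peg0']:
    for nm,p in(('top',t),('scene',s)):
        for i,d in enumerate(nets.outline_of(n,p)):
            if d['p']<.2: continue
            m=d['mask'].astype(np.uint8); (c,sz,a)=cv2.minAreaRect(cv2.findNonZero(m))
            print(n,nm,round(d['p'],2),np.round(c),np.round(sz),round(a),m.sum())
            np.save(f'm_{n}_{nm}_{i}.npy',d['mask'])
# distances
for nm,uv,z in [('g',(300,263),.013),('g',(308,289),.013),('g',(339,251),.013),('g',(379,250),.013),('g',(386,287),.013),('pan',(489,260),.004),('dus',(284,191),.132),('mat',(287,210),.004),('jar',(234,304),.027),('jar',(170,349),.027),('peg1',(145,270),.14),('pegfree',(197,233),.14),('dry top',(98,309),.146),('cream',(371,187),.03),('comb',(341,343),.003),('clip',(265,176),.0),('tray',(365*0+400,130),.0),('talc',(221,380),.0)]:
    print(nm,np.round(back(t,uv,z),3))
E
python3 look2.py
```

```text
guard0_c top 0.56 [379. 249.] [19. 25.] 79 464
guard0_c scene 0.89 [247. 323.] [21. 32.] 61 583
guard0_c scene 0.43 [296. 281.] [18. 18.] 90 294
pan_floor top 0.74 [513. 250.] [122. 159.] 72 13651
duster_grip top 0.87 [285. 199.] [35. 54.] 79 1428
duster_grip top 0.5 [379. 249.] [19. 25.] 82 468
duster_grip scene 0.88 [366. 298.] [50. 83.] 25 2592
jar0_c top 0.97 [235. 304.] [26. 45.] 63 1159
jar0_c scene 0.8 [347. 249.] [29. 46.] 45 1084
jar0_c scene 0.48 [416. 247.] [40. 89.] 18 2995
dry0_c top 0.47 [386. 287.] [25. 20.] 45 495
dry0_c top 0.3 [512. 249.] [123. 160.] 71 13681
dry0_c scene 0.48 [290. 358.] [43. 35.] 90 1235
peg0 top 0.94 [159. 281.] [ 43. 160.] 51 5802
peg0 scene 0.72 [415. 248.] [41. 89.] 18 2973
g [0.563 0.023 0.013]
g [0.499 0.011 0.013]
g [ 0.582 -0.073  0.013]
g [ 0.574 -0.169  0.013]
g [ 0.483 -0.173  0.013]
pan [ 0.521 -0.429  0.004]
dus [0.707 0.041 0.132]
mat [0.7   0.04  0.004]
jar [0.482 0.186 0.027]
jar [0.395 0.34  0.027]
peg1 [0.561 0.356 0.14 ]
pegfree [0.63  0.239 0.14 ]
dry top [0.488 0.457 0.146]
cream [ 0.727 -0.168  0.03 ]
comb [ 0.366 -0.051  0.003]
clip [0.795 0.085 0.   ]
tray [ 0.878 -0.267  0.   ]
talc [0.313 0.234 0.   ]
```

View pics/b_top.png

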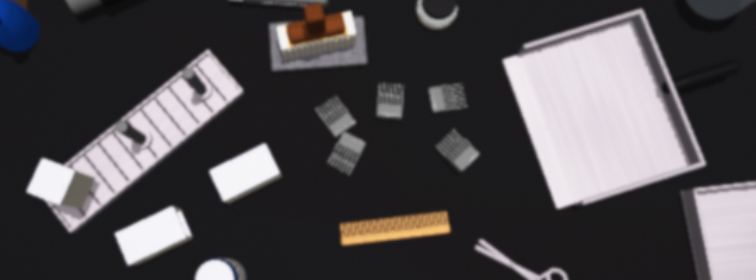

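```bash
cat > look3.py <<'E'
from h import *
t=cam('top'); s=cam('scene')
f=lambda u,v,z: back(t,(60+u/1.4,180+v/1.4),z)
a=f(503,60,0);b=f(558,208,0); print(a,b,np.linalg.norm(a-b))
c=f(642,10,.046); d=f(705,163,.046); print(c,d,np.linalg.norm(c-d))
m=np.load('m_pan_floor_top_0.npy')
g=cv2.resize(t['image'][180:340,400:580],None,fx=4,fy=4,interpolation=cv2.INTER_CUBIC); cv2.imwrite('pics/c_pan.png',g)
# duster fit: bristles box + shoulder
mt=np.load('m_duster_grip_top_0.npy'); ms=np.load('m_duster_grip_scene_0.npy')
def union(x,y,yaw):
    return [boxpts(x,y,yaw,.046,.130,.004,.066),boxpts(x,y,yaw,.034,.096,.064,.09),boxpts(x,y,yaw,.03,.03,.09,.166)]
def IO(p,m,Bs):
    im=np.zeros(m.shape,np.uint8)
    for P in Bs:
        q=cv2.convexHull(proj(p,P).astype(np.float32)).reshape(-1,2); cv2.fillConvexPoly(im,np.round(q*16).astype(np.int32),1,cv2.LINE_8,4)
    im=im>0; return (im&m).sum()/(im|m).sum()
F=lambda v:-IO(t,mt,union(v[0]/100,v[1]/100,v[2]/30))-IO(s,ms,union(v[0]/100,v[1]/100,v[2]/30))
for y0 in (-20,0,20):
    v0=np.array([70,4,np.radians(y0)*30]); r=minimize(F,v0,method='Nelder-Mead',options=dict(initial_simplex=np.vstack([v0,v0+[1.5,0,0],v0+[0,1.5,0],v0+[0,0,7]])))
    print('duster',r.x[0]/100,r.x[1]/100,np.degrees(r.x[2]/30),r.fun/2)
# guards via brightness in top
g=t['image'].max(2); 
for uv in [(300,263),(308,289),(339,251),(379,250),(386,287)]:
    print(uv, g[uv[1]-1:uv[1]+2,uv[0]-1:uv[0]+2].mean(), g[uv[1]+25,uv[0]+22])
E
python3 look3.py
```

```text
[ 6.32387038e-01 -2.77898513e-01 -2.22044605e-16] [ 0.36832859 -0.33016498  0.        ] 0.2691814408254509
[ 0.6819289  -0.51618768  0.046     ] [ 0.41183663 -0.56877464  0.046     ] 0.27516398685508336
duster 0.7028852130643222 0.04192996742563281 11.079166473965532 -0.8664719500112809
duster 0.7029727422850539 0.03977547011393849 9.561546498215737 -0.8636079160789916
duster 0.7045049207475458 0.0396133864783942 10.60143131706968 -0.867441595818099
(300, 263) 92.44444444444444 27
(308, 289) 94.88888888888889 28
(339, 251) 93.22222222222223 28
(379, 250) 97.55555555555556 28
(386, 287) 98.55555555555556 27
```

View pics/c_pan.png

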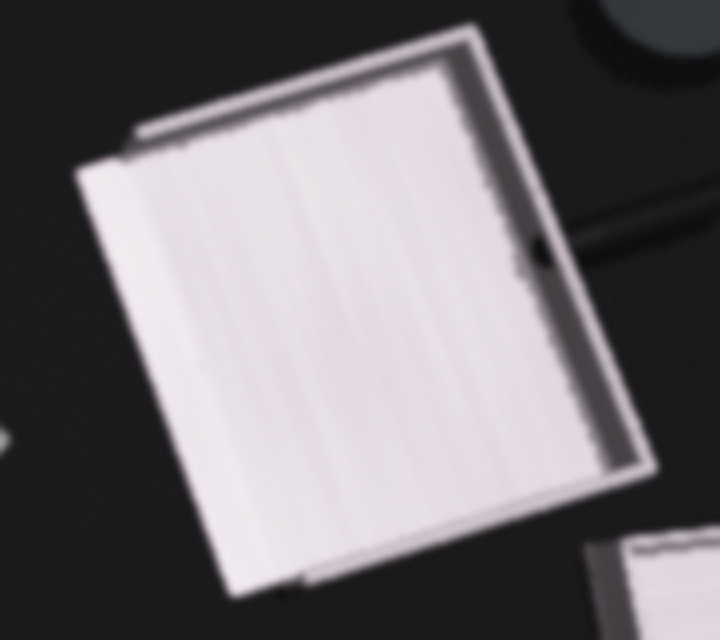

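```bash
cat > go.py <<'E'
import sys
from h import *
# usage: go.py x y z yawdeg [tip]  -> tool frame delta for straight-down tool
x,y,z,yaw=map(float,sys.argv[1:5])
T=T_tool(); Rt=(R.from_euler('z',yaw,degrees=True)*R.from_euler('x',np.pi)).as_matrix()
d=T[:3,:3].T@(np.array([x,y,z])-T[:3,3]); w=np.degrees(R.from_matrix(T[:3,:3].T@Rt).as_rotvec())
o=bot.get_obs()
print('now',np.round(T[:3,3],4),np.round(np.degrees(o['ee_rot']),2),'F',np.round(o['ft_force'],1),'g',round(o['gripper_width'],4),'t',round(o['time_s'],2))
print('delta cm',np.round(d*100,2),'rot deg',np.round(w,2))
E
python3 go.py 0.62 0.02 0.404 100.6
```

```text
now [ 0.2125 -0.5878  0.4047] [180.    -0.    19.87] F [ 0.3 -0.9  0. ] g 0.0855 t 2.45
delta cm [ 58.99 -43.3    0.07] rot deg [  0.     0.   -80.73]
```

```bash
python3 go.py 0.703 0.04 0.404 100.6; python3 -m crank '[20,-14.5,0,0,0,-27,8.5,40,-29,0,0,0,-54,8.5,60,-43,0,0,0,-80.7,8.5,60,-43,0,0,0,-80.7,8.5,60,-43,0,0,0,-80.7,8.5,60,-43,0,0,0,-80.7,8.5,60,-43,0,0,0,-80.7,8.5,60,-43,0,0,0,-80.7,8.5,60,-43,0,0,0,-80.7,8.5,60,-43,0,0,0,-80.7,8.5]'; python3 go.py 0.703 0.04 0.404 100.6
```

```text
now [ 0.2125 -0.5878  0.4047] [180.    -0.    19.87] F [ 0.3 -0.9  0. ] g 0.0855 t 2.45
delta cm [ 67.47 -42.36   0.07] rot deg [  0.     0.   -80.73]
time_s: 3.45
ee_pos: [0.4964, -0.1741, 0.4049]
ee_rot: [3.141, 0.0, 1.759]
ft_force: [0.6, -0.3, 0.9]
gripper_width: 0.0851
now [ 0.4964 -0.1741  0.4049] [1.7997e+02 2.0000e-02 1.0079e+02] F [ 0.6 -0.3  0.9] g 0.0851 t 3.45
delta cm [17.17 24.31  0.09] rot deg [0.03 0.02 0.19]
```

```bash
python3 -m crank '[17.2,24.3,0.1,0,0,0,8.5,17.2,24.3,0.1,0,0,0,8.5,17.2,24.3,0.1,0,0,0,8.5,17.2,24.3,0.1,0,0,0,8.5,17.2,24.3,0.1,0,0,0,8.5,17.2,24.3,0.1,0,0,0,8.5,17.2,24.3,0.1,0,0,0,8.5,17.2,24.3,0.1,0,0,0,8.5]'; python3 go.py 0.703 0.04 0.404 100.6
cat > wl.py <<'E'
from h import *
import sys
p=cam('wrist'); cv2.imwrite(f'pics/{sys.argv[1]}.png',p['image']); np.save('E.npy',p['E'])
for n in sys.argv[2:]:
    n,z=n.split(':')
    for d in nets.spot_point(n,p):
        if d['p']>.2: print(n,round(d['p'],2),np.round(d['location'],1),np.round(back(p,d['location'],float(z)),4))
    for i,d in enumerate(nets.outline_of(n,p)):
        if d['p']>.2: print(' outl',round(d['p'],2),np.round(d['rect'])); np.save(f'w_{n}_{i}.npy',d['mask'])
E
python3 wl.py d1 duster_grip:.132 mat_top:.004
```

```text
time_s: 4.25
ee_pos: [0.703, 0.0395, 0.403]
ee_rot: [-3.141, -0.0, 1.757]
ft_force: [-0.1, -0.5, -0.6]
gripper_width: 0.0853
now [0.703  0.0395 0.403 ] [-1.7996e+02 -2.0000e-02  1.0070e+02] F [-0.1 -0.5 -0.6] g 0.0853 t 4.25
delta cm [ 0.05  0.01 -0.1 ] rot deg [-0.04 -0.02  0.1 ]
duster_grip 0.84 [321.6 246.8] [0.7037 0.037  0.132 ]
 outl 0.86 [298. 153. 352. 292.]
 outl 0.6 [260. 123. 383. 293.]
```

View pics/d1.png

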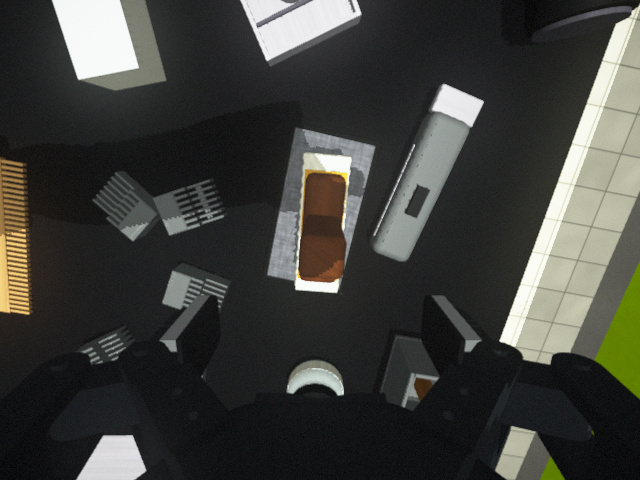

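```bash
python3 - <<'E'
from h import *
p=cam('wrist')
def rep(n,pts,z):
    P=np.array([back(p,u,z)[:2] for u in pts]); e=np.linalg.norm(np.roll(P,-1,0)-P,axis=1)
    print(n,'c',P.mean(0).round(4),'edges',e.round(3),'ang',[round(np.degrees(np.arctan2(*(np.roll(P,-1,0)-P)[i][::-1])),1) for i in range(4)])
rep('bristle',[(304,153),(352,156),(340,292),(295,290)],.064)
rep('mat',[(297,128),(376,147),(346,293),(267,275)],.004)
cv2.imwrite('pics/d1z.png',cv2.resize(p['image'][110:310,240:400],None,fx=3.5,fy=3,interpolation=cv2.INTER_CUBIC)[:600])
E
```

```text
bristle c [0.7044 0.0336] edges [0.042 0.13  0.044 0.13 ] ang [np.float64(6.9), np.float64(-83.4), np.float64(-172.4), np.float64(95.8)]
mat c [0.7031 0.033 ] edges [0.084 0.167 0.094 0.165] ang [np.float64(-2.5), np.float64(-89.3), np.float64(176.6), np.float64(87.2)]
```

View pics/d1z.png

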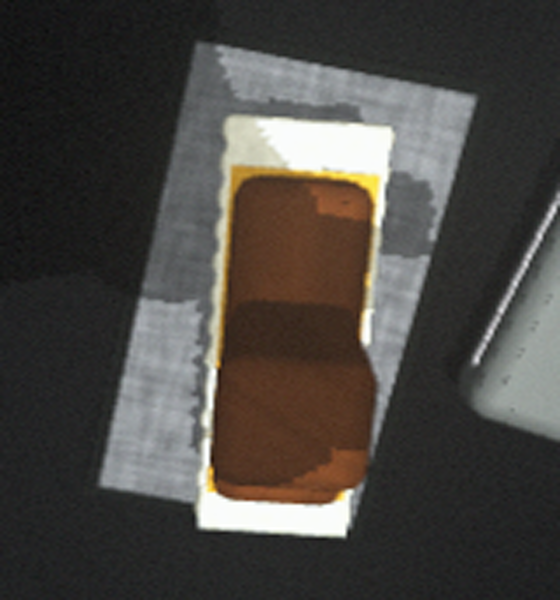

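```bash
python3 - <<'E'
from h import *
p=cam('wrist')
P=np.array([back(p,u,.004)[:2] for u in [(296.3,124),(375.7,142.3),(348,290.6),(268.6,272.3)]]); e=np.roll(P,-1,0)-P
print(P.mean(0),np.linalg.norm(e,axis=1),np.degrees(np.arctan2(e[:,1],e[:,0])))
E
python3 go.py .704 .037 .2867 96.5
```

```text
[0.70327044 0.03722553] [0.08432826 0.1683315  0.09482693 0.16547718] [ -1.97690151 -88.26201371 176.51165681  88.17572084]
now [0.7025 0.0367 0.404 ] [-1.8000e+02  4.0000e-02  1.0048e+02] F [ 0.1 -0.1  0.2] g 0.085 t 4.6
delta cm [1.000e-02 1.500e-01 1.173e+01] rot deg [-0.    0.04  3.98]
```

```bash
python3 - <<'E'
from h import *
for i in range(8):
    eyes.camera('top'); o=bot.get_obs(); print(o['time_s'],o['ee_pos'].round(4),np.degrees(o['ee_rot']).round(2), o['joint_pos'].round(4))
E
```

```text
4.65 [0.7026 0.0371 0.404 ] [1.800e+02 3.000e-02 1.005e+02] [ 0.1171  0.8389 -0.5103  1.2844  0.4156  1.1221 -0.2467]
4.7 [0.7026 0.0373 0.404 ] [1.7999e+02 2.0000e-02 1.0052e+02] [ 0.1169  0.839  -0.5105  1.2842  0.4157  1.1221 -0.2467]
4.75 [0.7027 0.0375 0.4039] [1.7999e+02 1.0000e-02 1.0054e+02] [ 0.1166  0.8391 -0.5106  1.2841  0.4157  1.1221 -0.2467]
4.8 [0.7027 0.0377 0.4039] [1.7999e+02 1.0000e-02 1.0055e+02] [ 0.1164  0.8392 -0.5106  1.284   0.4156  1.1221 -0.2467]
4.85 [0.7027 0.0379 0.4038] [180.     0.   100.56] [ 0.1162  0.8394 -0.5107  1.2839  0.4156  1.1222 -0.2467]
4.9 [0.7028 0.0379 0.4038] [180.     0.   100.56] [ 0.1161  0.8395 -0.5106  1.2838  0.4156  1.1221 -0.2467]
4.95 [0.7028 0.038  0.4037] [1.8000e+02 1.0000e-02 1.0057e+02] [ 0.1159  0.8395 -0.5106  1.2837  0.4157  1.1222 -0.2467]
5.0 [0.7028 0.0381 0.4037] [180.     0.   100.57] [ 0.1158  0.8396 -0.5106  1.2837  0.4157  1.1222 -0.2467]
```

```bash
python3 go.py .704 .037 .2867 96.5; python3 -m crank '[0,0.1,3,0,0,2,8.5,0,0.1,6,0,0,4,8.5,0,0.1,8,0,0,4,8.5,0,0.1,10,0,0,4,8.5,0,0.1,11,0,0,4,8.5,0,0.1,11.7,0,0,4,8.5,0,0.1,11.7,0,0,4,8.5,0,0.1,11.7,0,0,4,8.5]';python3 go.py .704 .037 .2867 96.5; python3 wl.py d2
```

```text
now [0.7028 0.0381 0.4037] [180.     0.   100.57] F [ 0.5 -0.4 -0.2] g 0.0851 t 5.0
delta cm [-0.13  0.1  11.7 ] rot deg [0.   0.   4.07]
time_s: 5.8
ee_pos: [0.7042, 0.0384, 0.2876]
ee_rot: [3.14, -0.0, 1.685]
ft_force: [0.1, 0.3, 0.2]
gripper_width: 0.0848
now [0.7042 0.0384 0.2876] [179.91  -0.    96.57] F [0.1 0.3 0.2] g 0.0848 t 5.8
delta cm [-0.13 -0.03  0.09] rot deg [ 0.09 -0.    0.07]
```

View pics/d2.png

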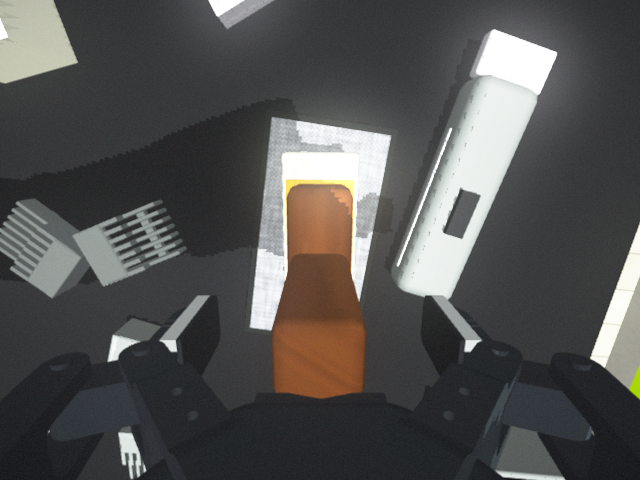

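```bash
python3 -m crank '[0,0,0.1,0,0,0,6,0,0,0.1,0,0,0,4,0,0,0.1,0,0,0,2.5,0,0,0.1,0,0,0,2,0,0,0.1,0,0,0,2,0,0,0.1,0,0,0,2,0,0,0.1,0,0,0,2,0,0,0.1,0,0,0,2,0,0,0.1,0,0,0,2,0,0,0.1,0,0,0,2]';python3 go.py .704 .037 .2867 96.5
```

```text
time_s: 6.85
ee_pos: [0.704, 0.0382, 0.2861]
ee_rot: [3.141, 0.0, 1.685]
ft_force: [1.8, -0.1, 3.3]
gripper_width: 0.0293
now [0.704  0.0382 0.2861] [179.95   0.    96.56] F [ 1.8 -0.1  3.3] g 0.0293 t 6.85
delta cm [-0.12 -0.02 -0.06] rot deg [0.05 0.   0.06]
```

```bash
python3 -m crank '[0,0,-2,0,0,0,2,0,0,-5,0,0,0,2,0,0,-8,0,0,0,2,0,0,-10,0,0,0,2,0,0,-10,0,0,0,2,0,0,-10,0,0,0,2]';python3 go.py .47 .08 .386 0; python3 - <<'E'
from h import *
t=cam('top')
for uv in [(211,302),(251,284),(260,303),(218,322)]: print(back(t,uv,.054).round(3))
for uv in [(303,350),(381,340)]: print(back(t,uv,.006).round(3))
E
```

```text
time_s: 7.45
ee_pos: [0.7032, 0.0381, 0.3843]
ee_rot: [-3.139, 0.001, 1.686]
ft_force: [0.1, 0.6, -1.7]
gripper_width: 0.0295
now [0.7032 0.0381 0.3843] [-1.7986e+02  3.0000e-02  9.6590e+01] F [ 0.1  0.6 -1.7] g 0.0295 t 7.45
delta cm [  6.84 -22.69  -0.12] rot deg [-8.000e-02  1.400e-01  9.659e+01]
[0.488 0.234 0.054]
[0.519 0.14  0.054]
[0.474 0.124 0.054]
[0.442 0.222 0.054]
[0.36  0.038 0.006]
[ 0.362 -0.145  0.006]
```

```bash
python3 -m crank '[0.7,-2.3,0,0,0,8,2,1.4,-4.5,0,0,0,16,2,2,-7,0,0,0,24,2,2.7,-9,0,0,0,32,2,3.4,-11.3,0,0,0,40,2,4,-13.6,0,0,0,48,2,4.8,-16,0,0,0,56,2,5.5,-18.2,0,0,0,64,2,6.2,-20.5,0,0,0,72,2,6.8,-22.7,0,0,0,80,2]';python3 go.py .47 .08 .386 0
```

```text
time_s: 8.5
ee_pos: [0.4687, 0.0797, 0.3843]
ee_rot: [-3.142, 0.004, 0.283]
ft_force: [0.1, 0.8, -3.2]
gripper_width: 0.0292
now [0.4687 0.0797 0.3843] [-180.      0.21   16.24] F [ 0.1  0.8 -3.2] g 0.0292 t 8.5
delta cm [ 0.13  0.01 -0.17] rot deg [ 0.02  0.21 16.24]
```

```bash
python3 -m crank '[0,0,0,0,0.2,8,2,0,0,0,0,0.2,16.2,2,0,0,2,0,0.2,16.2,2,0,0,4,0,0.2,16.2,2,0,0,6,0,0.2,16.2,2,0,0,8,0,0.2,16.2,2,0,0,9,0,0.2,16.2,2,0,0,9.4,0,0.2,16.2,2,0,0,9.4,0,0.2,16.2,2]';python3 go.py .47 .08 .288 0; python3 - <<'E'
from h import *
for n in ['top','scene']:
    p=cam(n); cv2.imwrite(f'pics/e_{n}.png',p['image'])
E
```

```text
time_s: 9.4
ee_pos: [0.4703, 0.0797, 0.2911]
ee_rot: [3.142, -0.002, 0.006]
ft_force: [0.4, -1.1, -1.2]
gripper_width: 0.0295
now [0.4703 0.0797 0.2911] [ 1.8e+02 -1.1e-01  3.7e-01] F [ 0.4 -1.1 -1.2] g 0.0295 t 9.4
delta cm [-0.03 -0.03  0.31] rot deg [ 0.   -0.11  0.37]
```

View pics/e_scene.png

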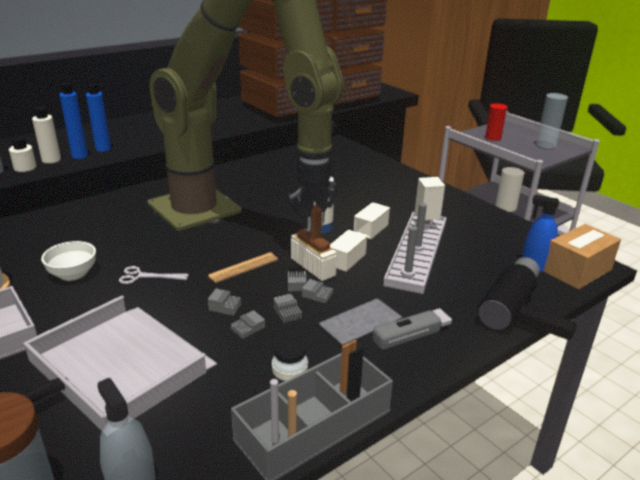

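View pics/e_top.png

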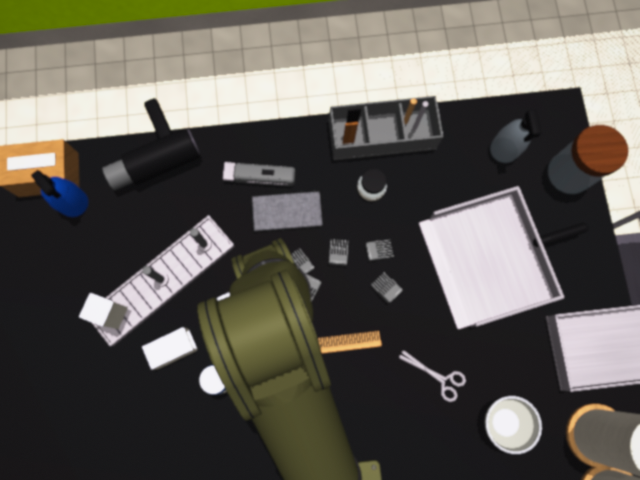

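```bash
python3 -m crank '[0,1,0.2,0,0,0,2,0,3,0.3,0,0,0,2,0,5,0.3,0,0,0,2,0,7,0.3,0,0,0,2,0,9,0.3,0,0,0,2,0,11,0.3,0,0,0,2,0,13,0.3,0,0,0,2,0,15,0.3,0,0,0,2,0,17,0.3,0,0,0,2,0,19,0.3,0,0,0,2]';python3 go.py .47 -.395 .288 0; python3 - <<'E'
from h import *
for n in ['top','scene']:
    p=cam(n); cv2.imwrite(f'pics/f_{n}.png',p['image'])
E
```

```text
time_s: 10.5
ee_pos: [0.4715, -0.1119, 0.2891]
ee_rot: [3.141, -0.005, 0.006]
ft_force: [0.6, -0.1, -1.9]
gripper_width: 0.0293
now [ 0.4715 -0.1119  0.2891] [179.99  -0.26   0.33] F [ 0.6 -0.1 -1.9] g 0.0293 t 10.5
delta cm [-0.32 28.31  0.12] rot deg [ 0.01 -0.26  0.33]
```

View pics/f_scene.png

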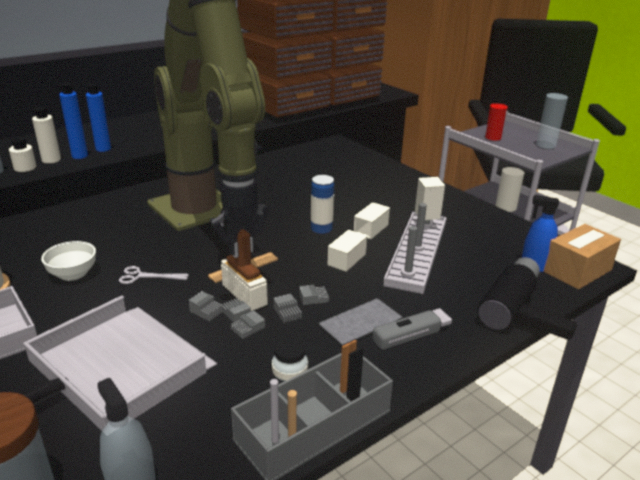

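```bash
python3 -m crank '[0,2,0.1,0,0,0,2,0,4,0.1,0,0,0,2,0,6,0.1,0,0,0,2,0,8,0.1,0,0,0,2,0,10,0.1,0,0,0,2,0,12,0.1,0,0,0,2,0,14,0.1,0,0,0,2,0,16,0.1,0,0,0,2,0,18,0.1,0,0,0,2,0,20,0.1,0,0,0,2]';python3 go.py .47 -.395 .288 0; python3 - <<'E'
from h import *
for n in ['scene']:
    p=cam(n); cv2.imwrite(f'pics/g_{n}.png',p['image'])
E
```

```text
time_s: 11.6
ee_pos: [0.473, -0.3103, 0.2878]
ee_rot: [-3.141, -0.004, 0.007]
ft_force: [-1.3, 0.1, -1.2]
gripper_width: 0.0295
now [ 0.473  -0.3103  0.2878] [-179.95   -0.21    0.41] F [-1.3  0.1 -1.2] g 0.0295 t 11.6
delta cm [-0.36  8.46 -0.03] rot deg [-0.05 -0.21  0.41]
```

View pics/g_scene.png

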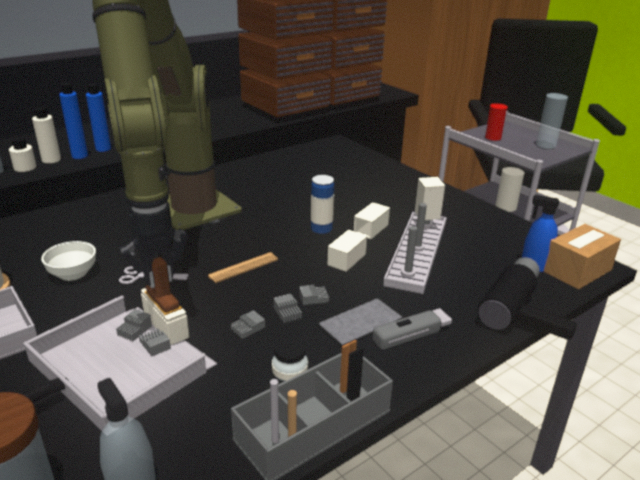

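```bash
python3 -m crank '[0,2,-0.1,0,0,0,2,0,4,-0.1,0,0,0,2,0,6,-0.1,0,0,0,2,0,8,-0.1,0,0,0,2,0,9,-0.1,0,0,0,2,0,9.5,-0.1,0,0,0,2,0,9.5,-0.1,0,0,0,2,0,9,-4,0,0,0,2,0,8.5,-8,0,0,0,2,0,8,-10,0,0,0,2]';python3 go.py .56 .09 .386 0; python3 - <<'E'
from h import *
for n in ['top','scene']:
    p=cam(n); cv2.imwrite(f'pics/i_{n}.png',p['image'])
E
```

```text
time_s: 12.65
ee_pos: [0.4744, -0.3889, 0.3907]
ee_rot: [3.14, -0.007, 0.008]
ft_force: [0.6, -0.3, -1.9]
gripper_width: 0.0294
now [ 0.4744 -0.3889  0.3907] [179.92  -0.43   0.48] F [ 0.6 -0.3 -1.9] g 0.0294 t 12.65
delta cm [  8.96 -47.82   0.47] rot deg [ 0.08 -0.43  0.48]
```

View pics/i_scene.png

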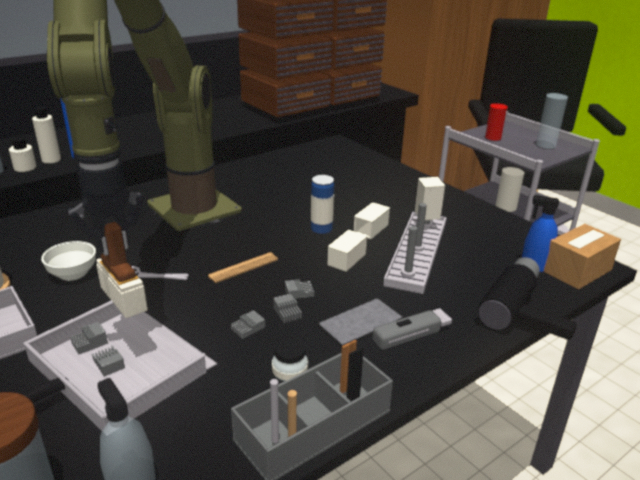

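View pics/i_top.png

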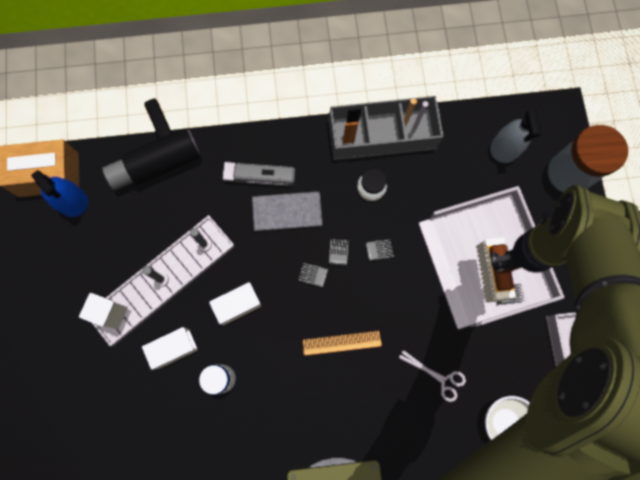

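```bash
python3 -m crank '[1,-5,0,0,-0.4,0.5,2,2,-10,0,0,-0.4,0.5,2,3,-15,0,0,-0.4,0.5,2,4,-20,0,0,-0.4,0.5,2,5,-25,0,0,-0.4,0.5,2,6,-30,0,0,-0.4,0.5,2,7,-35,0,0,-0.4,0.5,2,8,-40,0,0,-0.4,0.5,2,8.6,-44,0,0,-0.4,0.5,2,8.7,-47,0.4,0,-0.4,0.5,2]';python3 go.py .557 .08 .288 0
```

```text
time_s: 13.75
ee_pos: [0.5569, 0.0858, 0.383]
ee_rot: [-3.138, 0.004, 0.004]
ft_force: [0.7, -0.3, -1.5]
gripper_width: 0.0295
now [0.5569 0.0858 0.383 ] [-179.81    0.22    0.21] F [ 0.7 -0.3 -1.5] g 0.0295 t 13.75
delta cm [0.05 0.61 9.49] rot deg [-0.19  0.22  0.21]
```

```bash
python3 -m crank '[0,0.5,1,0,0,0,2,0,0.5,3,0,0,0,2,0,0.5,5,0,0,0,2,0,0.5,7,0,0,0,2,0,0.5,8.5,0,0,0,2,0,0.5,9.5,0,0,0,2,0,0.5,9.5,0,0,0,2,0,0.5,9.5,0,0,0,2]';python3 go.py .557 -.39 .288 0;python3 - <<'E'
from h import *
for n in ['scene']:
    p=cam(n); cv2.imwrite(f'pics/j_{n}.png',p['image'])
E
```

```text
time_s: 14.55
ee_pos: [0.5567, 0.0753, 0.2888]
ee_rot: [-3.141, 0.004, -0.002]
ft_force: [-0.1, 0.0, -0.7]
gripper_width: 0.0293
now [0.5567 0.0753 0.2888] [-1.7998e+02  2.2000e-01 -1.2000e-01] F [-0.1  0.  -0.7] g 0.0293 t 14.55
delta cm [ 0.13 46.53  0.07] rot deg [-0.02  0.22 -0.12]
```

View pics/j_scene.png

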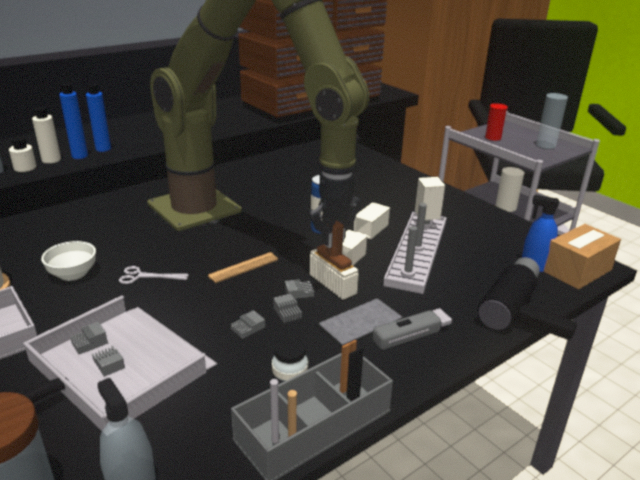

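```bash
python3 -m crank '[0,1,0.1,0,0,0,2,0,3,0.1,0,0,0,2,0,5,0.1,0,0,0,2,0,7,0.1,0,0,0,2,0,9,0.1,0,0,0,2,0,11,0.1,0,0,0,2,0,13,0.1,0,0,0,2,0,15,0.1,0,0,0,2,-0.1,17,0.1,0,0,0,2,-0.2,19,0.1,0,0,0,2]';python3 go.py .55 -.39 .288 0; python3 - <<'E'
from h import *
for n in ['top','scene']:
    p=cam(n); cv2.imwrite(f'pics/k_{n}.png',p['image'])
E
```

```text
time_s: 15.6
ee_pos: [0.5542, -0.1163, 0.2886]
ee_rot: [3.142, 0.002, -0.003]
ft_force: [0.9, 0.2, -2.5]
gripper_width: 0.0292
now [ 0.5542 -0.1163  0.2886] [ 1.8e+02  1.4e-01 -1.6e-01] F [ 0.9  0.2 -2.5] g 0.0292 t 15.6
delta cm [-0.34 27.37  0.06] rot deg [ 0.    0.14 -0.16]
```

View pics/k_scene.png

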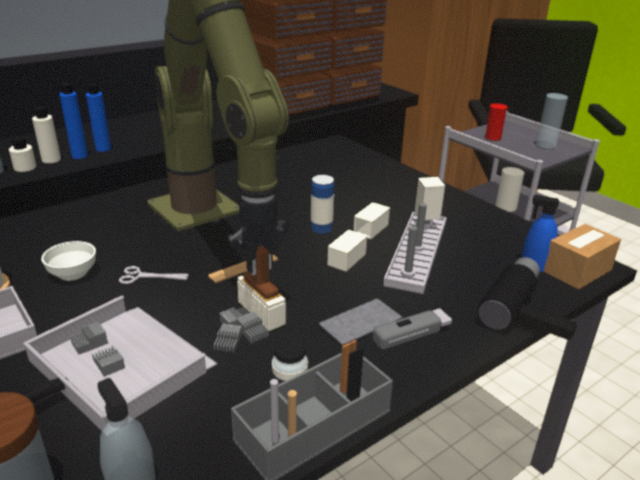

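```bash
python3 - <<'E'
from h import *
p=cam('scene')
for uv in [(228,337),(245,320),(228,318),(232,348),(218,345)]: print(uv,back(p,uv,.014).round(3))
cv2.imwrite('pics/k2.png',cv2.resize(p['image'][260:400,150:350],None,fx=4,fy=4))
E
```

```text
(228, 337) [ 0.598 -0.229  0.014]
(245, 320) [ 0.57  -0.171  0.014]
(228, 318) [ 0.543 -0.197  0.014]
(232, 348) [ 0.632 -0.24   0.014]
(218, 345) [ 0.608 -0.258  0.014]
```

View pics/k2.png

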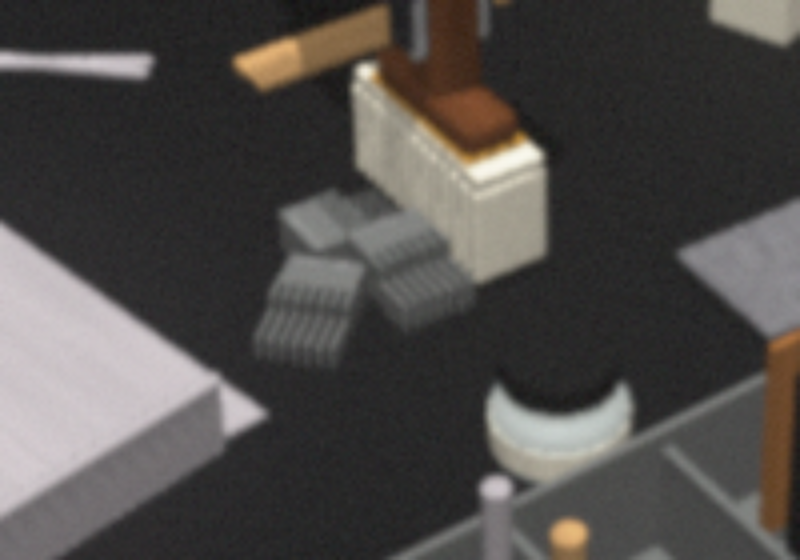

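```bash
python3 -m crank '[-0.2,1,0,0,0,4,2,-0.4,2,0,0,0,8,2,-0.7,3.5,0,0,0,10,2,-1,5,0,0,0,10,2,-1.3,6.5,0,0,0,10,2,-1.6,8,0,0,0,10,2,-1.9,9.5,0,0,0,10,2,-2.2,11,0,0,0,10,2]';python3 go.py .51 -.39 .288 -10; python3 - <<'E'
from h import *
p=cam('scene')
cv2.imwrite('pics/k3.png',cv2.resize(p['image'][260:420,50:300],None,fx=3.2,fy=3.2))
E
```

```text
time_s: 16.55
ee_pos: [0.5318, -0.226, 0.2879]
ee_rot: [3.142, 0.004, -0.177]
ft_force: [0.5, 0.1, -1.1]
gripper_width: 0.0291
now [ 0.5318 -0.226   0.2879] [179.99   0.21 -10.14] F [ 0.5  0.1 -1.1] g 0.0291 t 16.55
delta cm [ 7.400e-01  1.653e+01 -1.000e-02] rot deg [ 0.01  0.21 -0.14]
```

View pics/k3.png

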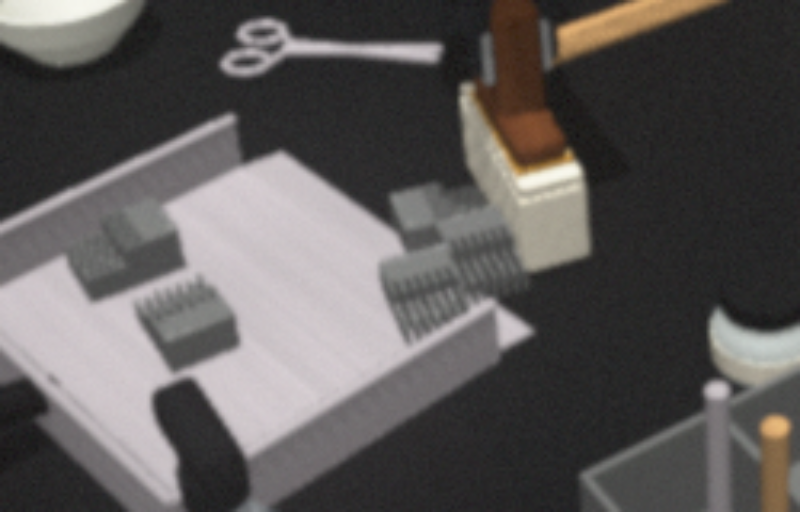

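```bash
python3 -m crank '[0,1.5,0,0,0,0,2,0,3,0,0,0,0,2,0,4.5,0,0,0,0,2,0,6,0,0,0,0,2,0,7.5,0,0,0,0,2,0,9,0,0,0,0,2,0,10.5,0,0,0,0,2,0,12,0,0,0,0,2]';python3 go.py .51 -.39 .288 -10; python3 - <<'E'
from h import *
p=cam('scene')
cv2.imwrite('pics/k4.png',cv2.resize(p['image'][260:420,10:260],None,fx=3.2,fy=3.2))
E
```

```text
time_s: 17.4
ee_pos: [0.5108, -0.344, 0.2879]
ee_rot: [3.141, 0.004, -0.177]
ft_force: [-0.3, 0.9, -1.4]
gripper_width: 0.0294
now [ 0.5108 -0.344   0.2879] [179.99   0.2  -10.13] F [-0.3  0.9 -1.4] g 0.0294 t 17.4
delta cm [ 0.73  4.54 -0.01] rot deg [ 0.01  0.2  -0.13]
```

View pics/k4.png

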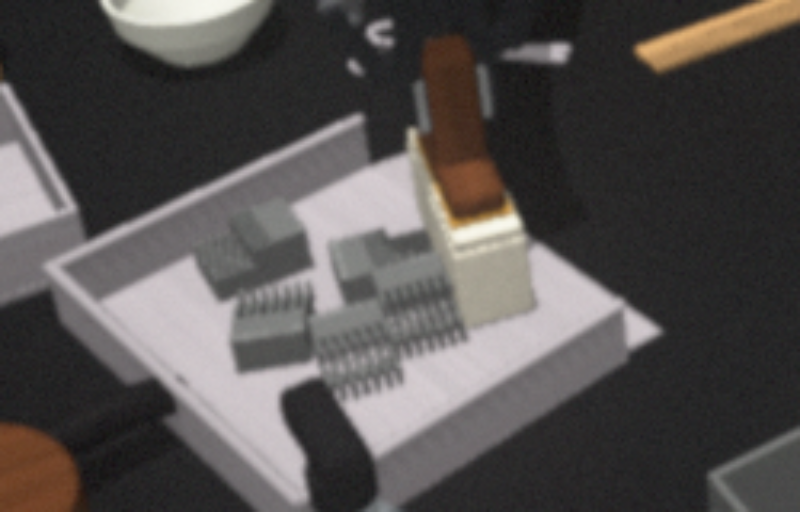

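```bash
python3 -m crank '[0,1.5,0,0,0,0,2,0,3,0,0,0,0,2,0,4.5,0,0,0,0,2,0,5.5,0,0,0,0,2,0,5.5,0,0,0,0,2,0,5,-3,0,0,0,2,0,4.5,-7,0,0,0,2,0,4,-10,0,0,0,2,0,4,-11,0,0,0,2,0,4,-11,0,0,0,2]';python3 go.py .51 .0 .39 0; python3 - <<'E'
from h import *
for n in ['top','scene']:
    p=cam(n); cv2.imwrite(f'pics/l_{n}.png',p['image'])
E
```

```text
time_s: 18.45
ee_pos: [0.5045, -0.3829, 0.3992]
ee_rot: [3.14, 0.001, -0.177]
ft_force: [0.2, -0.0, -2.0]
gripper_width: 0.0292
now [ 0.5045 -0.3829  0.3992] [ 1.7988e+02  4.0000e-02 -1.0150e+01] F [ 0.2 -0.  -2. ] g 0.0292 t 18.45
delta cm [ -6.21 -37.79   0.85] rot deg [  0.12   0.05 -10.15]
```

View pics/l_scene.png

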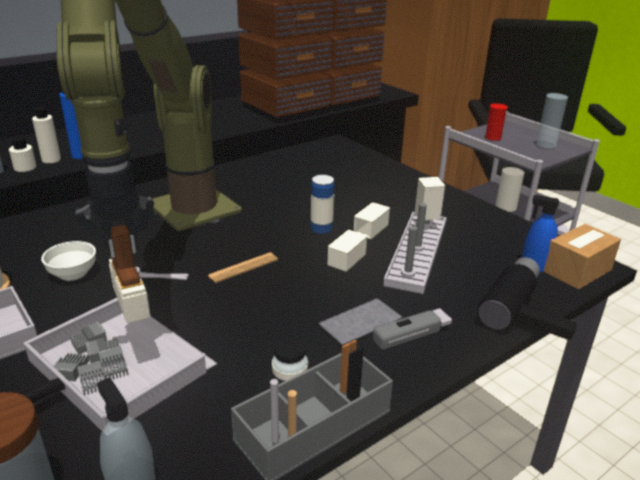

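```bash
python3 - <<'E'
from h import *
t=cam('top'); s=cam('scene')
def seg(p,c,r):
    g=cv2.cvtColor(p['image'],cv2.COLOR_BGR2GRAY); m=(g>55).astype(np.uint8)
    n,l=cv2.connectedComponents(m,connectivity=4); L=l[c[1],c[0]]; mm=l==L
    print(c,g[c[1],c[0]],mm.sum(),cv2.boundingRect(mm.astype(np.uint8))); return mm
mt=seg(t,(287,211),0); ms=seg(s,(358,321),0)
print('both',fitbox([(t,mt),(s,ms)],.703,.037,.095,.175,0,.004,[-8,0,8]))
print('top',fitbox([(t,mt)],.703,.037,.095,.175,0,.004,[-8,0,8]))
print('scene',fitbox([(s,ms)],.703,.037,.095,.175,0,.004,[-8,0,8]))
E
```

```text
(287, 211) 137 2438 (252, 191, 71, 40)
(358, 321) 138 16225 (231, 298, 222, 182)
both (np.float64(0.7024836876912371), np.float64(0.03858675439073225), np.float64(-1.3610367361309987), np.float64(0.5036717541309432))
top (np.float64(0.7002946572170271), np.float64(0.0402310700498436), np.float64(-3.2863311322960844), np.float64(0.8760330578512396))
scene (np.float64(0.7347755949678231), np.float64(0.05384938071418655), np.float64(-36.8739548446428), np.float64(0.13519261149592904))
```

```bash
python3 - <<'E'
from h import *
t=cam('top'); s=cam('scene')
def seg(p,c,th,box):
    g=cv2.cvtColor(p['image'],cv2.COLOR_BGR2GRAY); m=np.zeros(g.shape,np.uint8); x0,y0,x1,y1=box; m[y0:y1,x0:x1]=(g>th)[y0:y1,x0:x1]
    n,l=cv2.connectedComponents(m,connectivity=4); mm=l==l[c[1],c[0]]; return mm
for th in (65,85,100):
    mt=seg(t,(287,211),th,(240,187,335,240)); ms=seg(s,(358,321),th,(300,290,420,355))
    print(th,mt.sum(),ms.sum(),[round(v,4) for v in fitbox([(t,mt)],.703,.037,.095,.175,0,.004,[-8,0,8])],[round(v,4) for v in fitbox([(s,ms)],.703,.037,.095,.175,0,.004,[-8,0,8])])
cv2.imwrite('pics/m.png',cv2.resize(s['image'][280:360,290:430],None,fx=5,fy=5))
E
python3 go.py .66 .035 .42 88.5
```

```text
65 2377 3087 [np.float64(0.7007), np.float64(0.0416), np.float64(-5.0626), np.float64(0.8587)] [np.float64(0.7078), np.float64(0.0426), np.float64(-1.9417), np.float64(0.6626)]
85 2281 2680 [np.float64(0.7024), np.float64(0.0403), np.float64(-6.3593), np.float64(0.8247)] [np.float64(0.7093), np.float64(0.0455), np.float64(-3.2242), np.float64(0.6952)]
100 2192 2359 [np.float64(0.7021), np.float64(0.0407), np.float64(-6.1007), np.float64(0.7985)] [np.float64(0.7101), np.float64(0.0423), np.float64(-2.3392), np.float64(0.7096)]
now [ 0.5039 -0.3822  0.3962] [-179.95    0.37  -10.14] F [ 0.1 -0.4 -1.6] g 0.0292 t 18.75
delta cm [  8.   -43.82  -2.39] rot deg [ -0.35   0.23 -98.64]
```

View pics/m.png

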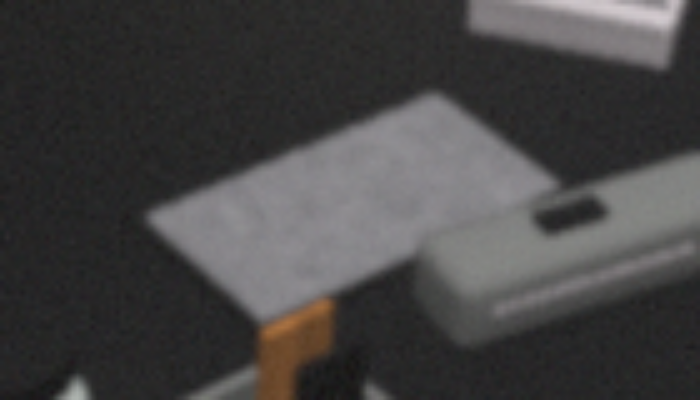

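```bash
python3 - <<'E'
from h import *
t=cam('top'); s=cam('scene')
cv2.imwrite('pics/m2.png',cv2.resize(t['image'][180:240,240:340],None,fx=8,fy=8,interpolation=cv2.INTER_CUBIC))
def q(p,pts):
    P=np.array([back(p,u,.004)[:2] for u in pts]); e=np.roll(P,-1,0)-P
    print(P.mean(0),np.linalg.norm(e,axis=1),np.degrees(np.arctan2(e[:,1],e[:,0])))
q(t,[(252,196),(320,192),(322,227),(254,230)])
# scene corners (5x crop at 290,280): left(145,215) bottom(262,322) top(437,92) right(560,185)->
q(s,[(290+145/5,280+215/5),(290+437/5,280+92/5),(290+560/5,280+185/5),(290+262/5,280+322/5)])
E
```

```text
[0.69702411 0.04012827] [0.1677606  0.08913656 0.16543367 0.08650969] [-92.91909178 176.40867978  86.16981826  -2.05669397]
[0.70488191 0.0383331 ] [0.16399095 0.08367111 0.16483991 0.08451257] [ 87.93321014  -2.27824925 -91.77685798 177.14970542]
```

View pics/m2.png

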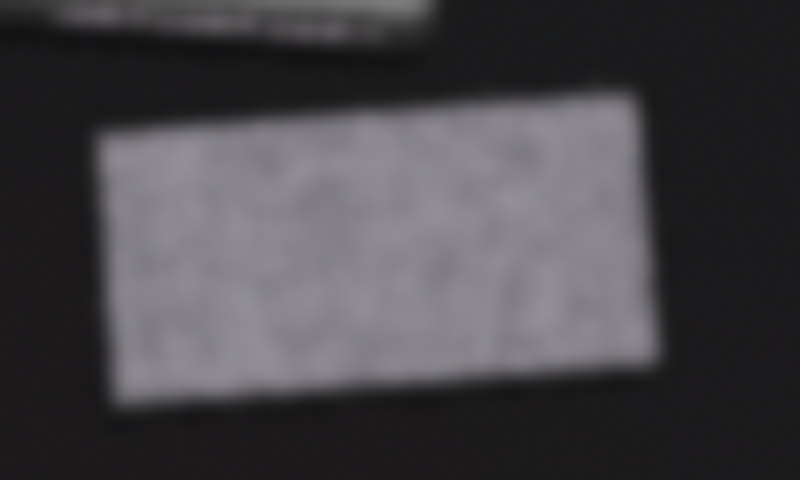

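```bash
python3 - <<'E'
from h import *
t=cam('top')
g=cv2.cvtColor(t['image'],cv2.COLOR_BGR2GRAY); m=np.zeros(g.shape,bool); m[189:240,240:335]=(g>80)[189:240,240:335]
print([round(v,4) for v in fitbox([(t,m)],.703,.037,.085,.166,0,.004,[-8,0,8])])
E
python3 -m crank '[0.5,-4,-1,0,0,-8,2,1,-8,-2,0,0,-16,2,2,-13,-2,0,0,-24,2,3,-18,-2,0,0,-32,2,4,-22.5,-2,0,0,-40,2,5,-27,-2,0,0,-48,2,6,-31.5,-2,0,0,-56,2,7,-36,-2,0,0,-64,2,8,-40,-2,0,0,-72,2,8,-43.8,-2,0,0,-80,2]';python3 go.py .66 .035 .42 87.5
```

```text
[np.float64(0.6989), np.float64(0.0416), np.float64(-1.7653), np.float64(0.9667)]
time_s: 19.9
ee_pos: [0.6614, 0.0366, 0.4173]
ee_rot: [-3.139, 0.0, 1.225]
ft_force: [0.7, 0.0, -2.1]
gripper_width: 0.0295
now [0.6614 0.0366 0.4173] [-1.7985e+02  1.0000e-02  7.0180e+01] F [ 0.7  0.  -2.1] g 0.0295 t 19.9
delta cm [-0.2  -0.08 -0.27] rot deg [-1.500e-01 -1.000e-02 -1.732e+01]
```

```bash
python3 go.py .702 .039 .39 88; python3 -m crank '[0,0,0,0,0,-8,2,0.7,2,1,0,0,-16,2,1.5,3.8,2.5,0,0,-18,2,1.5,3.8,2.7,0,0,-18,2,1.5,3.8,2.7,0,0,-18,2,1.5,3.8,2.7,0,0,-18,2,1.5,3.8,2.7,0,0,-18,2]';python3 go.py .702 .039 .286 88;python3 - <<'E'
from h import *
p=cam('wrist'); cv2.imwrite('pics/n_w.png',p['image'])
p=cam('scene'); cv2.imwrite('pics/n_s.png',cv2.resize(p['image'][180:360,290:490],None,fx=3.3,fy=3.3))
E
```

```text
now [0.6614 0.0366 0.4173] [-1.7985e+02  1.0000e-02  7.0180e+01] F [ 0.7  0.  -2.1] g 0.0295 t 19.9
delta cm [1.6  3.75 2.72] rot deg [-1.500e-01 -1.000e-02 -1.782e+01]
time_s: 20.6
ee_pos: [0.7007, 0.0361, 0.3914]
ee_rot: [-3.139, -0.0, 1.534]
ft_force: [0.3, -0.3, -0.4]
gripper_width: 0.0294
now [0.7007 0.0361 0.3914] [-1.7985e+02 -2.0000e-02  8.7870e+01] F [ 0.3 -0.3 -0.4] g 0.0294 t 20.6
delta cm [ 0.29  0.15 10.54] rot deg [-0.15 -0.02 -0.13]
```

View pics/n_s.png

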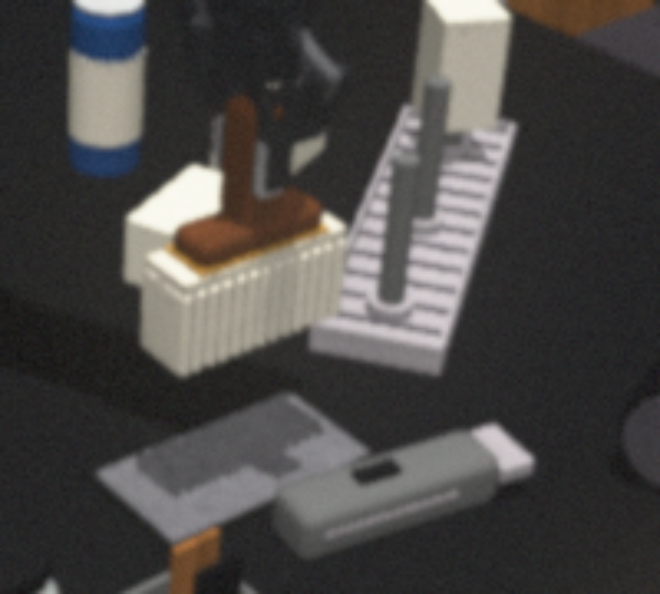

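View pics/n_w.png

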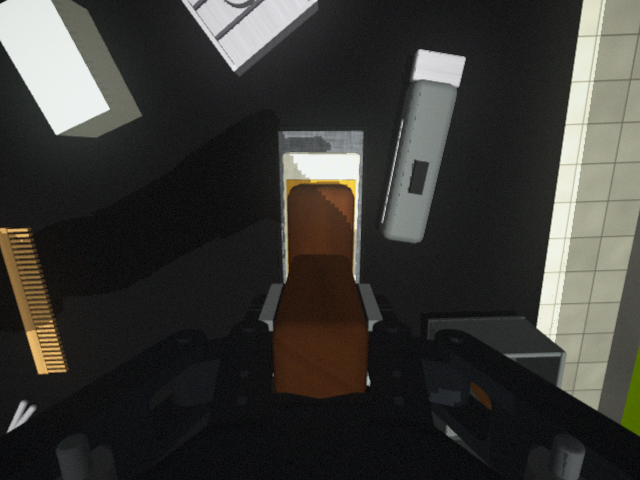

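```bash
python3 - <<'E'
from h import *
p=cam('wrist'); print(back(p,(279,131),.004),back(p,(364,131),.004),back(p,(280,270),.004)); print(T_tool()[:3,3])
E
python3 go.py .702 .039 .286 88
```

```text
[0.66167135 0.12218316 0.004     ] [0.74643884 0.11888445 0.004     ] [ 0.65241982 -0.0244817   0.004     ]
[0.70079813 0.03597619 0.39121696]
now [0.7008 0.036  0.3912] [-1.7985e+02 -1.0000e-02  8.7870e+01] F [-0.3 -0.  -1.5] g 0.0292 t 20.75
delta cm [ 0.31  0.14 10.52] rot deg [-0.15 -0.01 -0.13]
```

```bash
python3 -m crank '[0.2,0.1,2,0,0,0,2,0.2,0.1,4,0,0,0,2,0.2,0.1,6,0,0,0,2,0.2,0.1,8,0,0,0,2,0.2,0.1,9.5,0,0,0,2,0.2,0.1,10.2,0,0,0,2,0.2,0.1,10.5,0,0,0,2,0.2,0.1,10.5,0,0,0,2,0.2,0.1,10.5,0,0,0,2]';python3 go.py .7015 .038 .286 88
```

```text
time_s: 21.65
ee_pos: [0.7021, 0.0381, 0.2864]
ee_rot: [-3.14, -0.001, 1.534]
ft_force: [0.1, 0.0, -1.6]
gripper_width: 0.0298
now [0.7021 0.0381 0.2864] [-1.799e+02 -5.000e-02  8.786e+01] F [ 0.1  0.  -1.6] g 0.0298 t 21.65
delta cm [-0.02 -0.06  0.04] rot deg [-0.1  -0.05 -0.14]
```

Lower a touch to contact, then release and rise.

```bash
python3 -m crank '[0,0,0.1,0,0,0,2,0,0,0.15,0,0,0,2,0,0,0.15,0,0,0,2]';python3 go.py .7015 .038 .286 88; python3 -m crank '[0,0,0,0,0,0,3.2,0,0,0,0,0,0,4,0,0,0,0,0,0,6,0,0,0,0,0,0,8.5,0,0,0,0,0,0,8.5,0,0,0,0,0,0,8.5]';python3 go.py .7015 .038 .40 88; python3 wl.py o1
```

```text
time_s: 21.95
ee_pos: [0.7021, 0.0383, 0.2861]
ee_rot: [-3.14, -0.001, 1.533]
ft_force: [-1.4, -0.6, 6.8]
gripper_width: 0.0292
now [0.7021 0.0383 0.2861] [-1.7992e+02 -4.0000e-02  8.7860e+01] F [-1.4 -0.6  6.8] g 0.0292 t 21.95
delta cm [-0.03 -0.06  0.01] rot deg [-0.08 -0.04 -0.14]
time_s: 22.55
ee_pos: [0.7017, 0.038, 0.2839]
ee_rot: [-3.138, -0.0, 1.534]
ft_force: [1.1, -0.9, 0.1]
gripper_width: 0.0849
now [0.7017 0.038  0.2839] [-1.7979e+02 -2.0000e-02  8.7870e+01] F [ 1.1 -0.9  0.1] g 0.0849 t 22.55
delta cm [  0.    -0.06 -11.61] rot deg [-0.21 -0.02 -0.13]
```

View pics/o1.png

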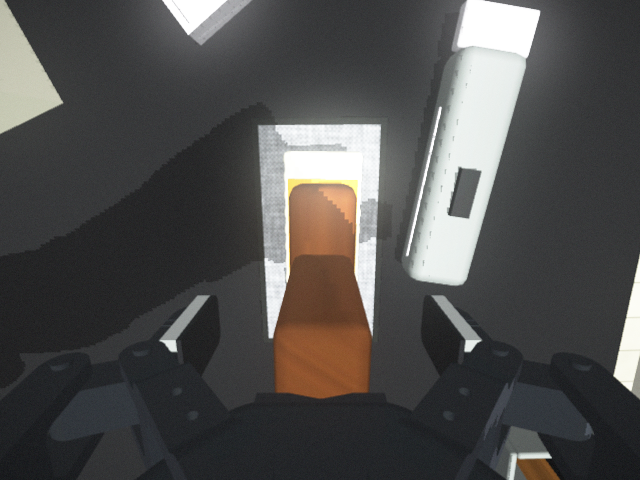

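```bash
python3 -m crank '[0,0,-3,0,0,0,8.5,0,0,-6,0,0,0,8.5,0,0,-9,0,0,0,8.5,0,0,-12,0,0,0,8.5,0,0,-14,0,0,0,8.5,0,0,-15,0,0,0,8.5]';python3 go.py .45 .25 .44 88
```

```text
time_s: 23.2
ee_pos: [0.7025, 0.0382, 0.4364]
ee_rot: [-3.142, -0.001, 1.534]
ft_force: [-0.5, -1.8, -0.8]
gripper_width: 0.0851
now [0.7025 0.0382 0.4364] [-1.800e+02 -7.000e-02  8.787e+01] F [-0.5 -1.8 -0.8] g 0.0851 t 23.2
delta cm [ 20.22 -26.02  -0.33] rot deg [-0.   -0.07 -0.13]
```

```bash
python3 -m crank '[3.5,-4.5,0,0,0,0,8.5,7,-9,0,0,0,0,8.5,10.5,-13.5,0,0,0,0,8.5,14,-18,0,0,0,0,8.5,17,-22,0,0,0,0,8.5,19,-24.5,0,0,0,0,8.5,20,-26,0,0,0,0,8.5,20,-26,0,0,0,0,8.5]';python3 wl.py p1 jar0_c:.027 peg0:.14; python3 - <<'E'
from h import *
for n in ['top','scene']:
    p=cam(n); cv2.imwrite(f'pics/p_{n}.png',p['image'])
E
```

```text
time_s: 24.0
ee_pos: [0.4459, 0.2507, 0.4352]
ee_rot: [-3.136, -0.002, 1.543]
ft_force: [0.2, -0.3, -0.3]
gripper_width: 0.0852
jar0_c 0.67 [356.5 271.3] [0.4839 0.1788 0.027 ]
 outl 0.71 [318. 219. 396. 323.]
 outl 0.59 [254. 367. 283. 391.]
 outl 0.49 [573. 255. 640. 371.]
peg0 0.7 [563.1 237.8] [0.6382 0.2436 0.14  ]
peg0 0.68 [477.5  96.8] [0.5604 0.3506 0.14  ]
 outl 0.61 [300.   2. 574. 271.]
```

View pics/p1.png

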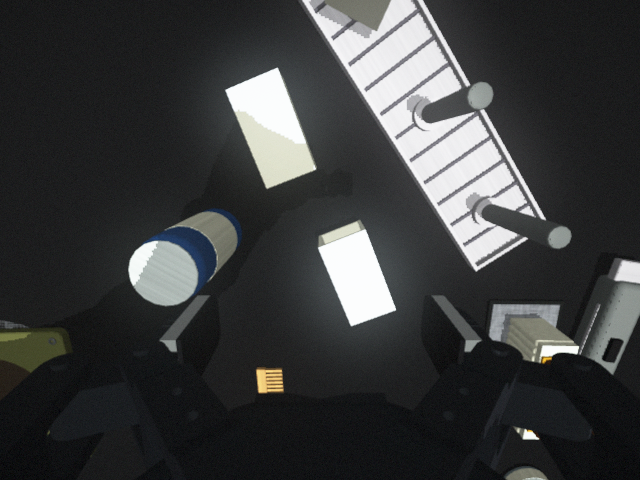

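View pics/p_scene.png

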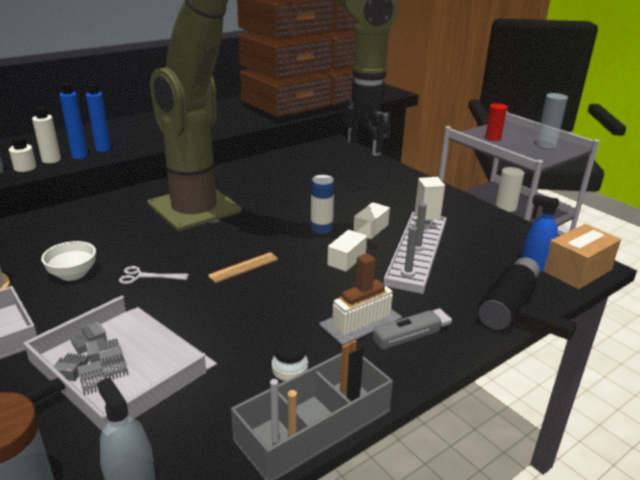

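```bash
python3 - <<'E'
import cv2
im=cv2.imread('pics/p_scene.png'); cv2.imwrite('pics/q1.png',cv2.resize(im[170:300,300:460],None,fx=5,fy=4.6,interpolation=cv2.INTER_CUBIC))
im=cv2.imread('pics/p_top.png'); cv2.imwrite('pics/q2.png',cv2.resize(im[205:405,70:280],None,fx=3.5,fy=3,interpolation=cv2.INTER_CUBIC))
E
```

```text
(no output)
```

View pics/q1.png

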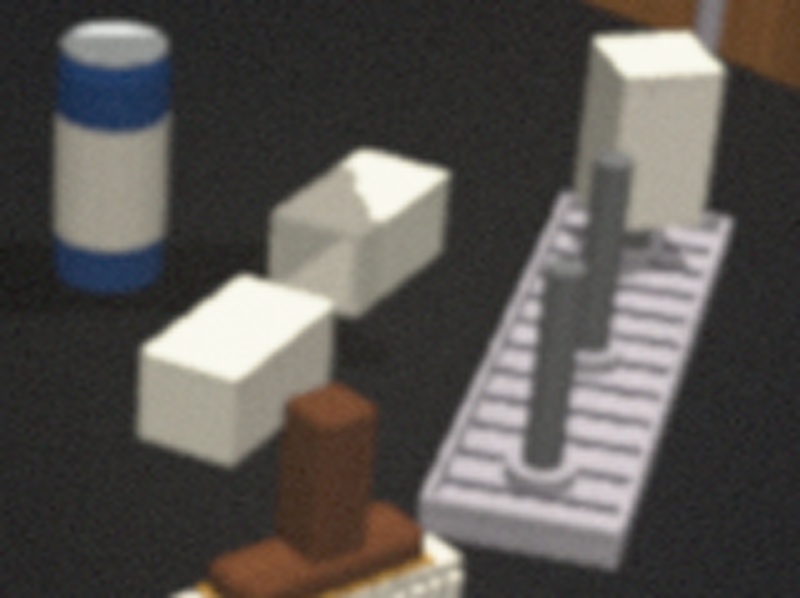

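View pics/q2.png

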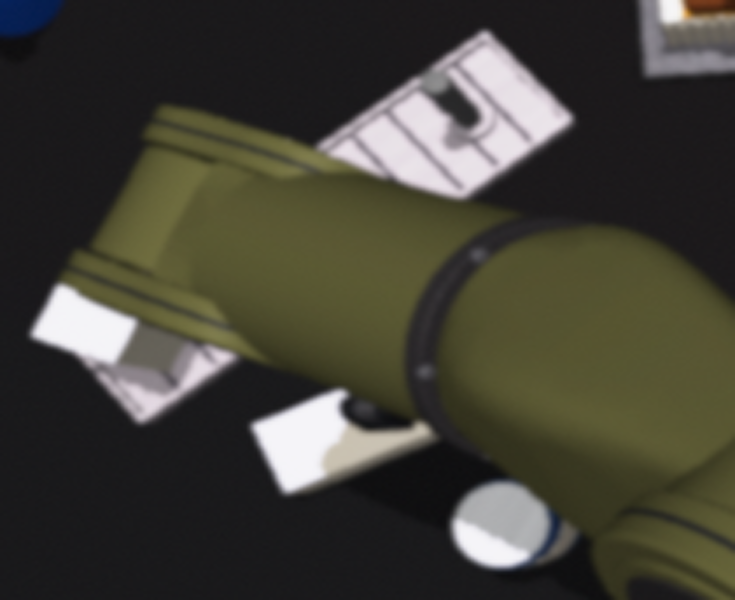

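```bash
cat > fitk.py <<'E'
from h import *
import itertools
from scipy.optimize import least_squares
o=bot.get_obs()
D=[([1.258,.689,-.195,1.565,.157,.902,-.215],[.21229785,-.58748089,.4038504],[-3.13970797,1.17e-4,.346886]),
([.1158,.8396,-.5106,1.2837,.4157,1.1222,-.2467],[.7028,.0381,.4037],np.radians([180,0,100.57])),
(o['joint_pos'],o['ee_pos'],o['ee_rot'])]
print(np.round(o['joint_pos'],3),o['ee_pos'],o['ee_rot'])
def fk(q,s,off,L):
    M=R.identity(); p=np.zeros(3); ax='zyzyzyz'; Ls=[L[0],0,L[1],0,L[2],0,L[3]]
    p=np.array([0,0,0.])
    for i in range(7):
        if ax[i]=='z': p=p+M.apply([0,0,Ls[i]])
        M=M*R.from_euler(ax[i],s[i]*q[i]+off[i])
    return p,M
# fix frame conv: L[0] base->shoulder, L1 shoulder->elbow, L2 elbow->wrist, L3 wrist->flange
best=[]
for s in itertools.product([1,-1],repeat=7):
  if s[1]<0: continue
  for o1 in (0,np.pi/2,np.pi,-np.pi/2):
   for o7 in (0,np.pi/2,np.pi,-np.pi/2):
    off=[o1,0,0,0,0,0,o7]
    e=0
    for q,p,r in D:
        M=fk(q,s,off,[.3,.4,.4,.1])[1]; e+=(M.inv()*R.from_euler('xyz',r)).magnitude()**2
    best.append((e,s,o1,o7))
best.sort(key=lambda b:b[0])
for b in best[:4]: print(b)
e,s,o1,o7=best[0]
def res(v):
    return np.concatenate([fk(q,s,[o1,0,0,0,0,0,o7],v)[0]-p for q,p,r in D])
r=least_squares(res,[.3,.4,.4,.1]); print(r.x,np.abs(r.fun).max())
E
python3 fitk.py
```

```text
[-0.156  0.574 -0.696  1.843  0.459  0.895 -1.108] [0.45083495 0.24642296 0.43453849] [-3.13784495e+00  1.68643960e-04  1.53099905e+00]
(8.455715745813742e-06, (-1, 1, -1, 1, -1, 1, -1), 0, 1.5707963267948966)
(3.081954186212955e-05, (-1, 1, -1, 1, -1, 1, -1), 1.5707963267948966, 3.141592653589793)
(3.5168613282985654e-05, (-1, 1, -1, 1, -1, 1, -1), -1.5707963267948966, 0)
(5.7532472756716265e-05, (-1, 1, -1, 1, -1, 1, -1), 3.141592653589793, -1.5707963267948966)
[-1.27553586  0.64939126  0.27221495 -1.34854558] 0.027448676268955363
```

```bash
cat > jars.py <<'E'
from h import *
import sys
w=cam('wrist'); s=cam('scene')
vis=w['image'].copy()
cands={}
for nm,p in (('w',w),('s',s)):
    for d in nets.outline_of('jar0_c',p):
        if d['p']<.15: continue
        c=np.argwhere(d['mask']).mean(0)[::-1]; X=back(p,c,.03)
        print(nm,round(d['p'],2),np.round(d['rect']),X.round(3),d['mask'].sum())
        for k,(x,y) in {'A':(.482,.184),'B':(.395,.34)}.items():
            if np.hypot(X[0]-x,X[1]-y)<.05: cands.setdefault(k,[]).append((nm,p,d['mask']))
for k,v in cands.items():
    x,y={'A':(.482,.184),'B':(.395,.34)}[k]
    for nm,p,m in v: print(k,nm,[round(float(q),4) for q in fitbox([(p,m)],x,y,.1,.054,0,.054,[90,110,130])])
    if len(v)>1: print(k,'all',[round(float(q),4) for q in fitbox([(p,m) for _,p,m in v],x,y,.1,.054,0,.054,[90,110,130])])
E
python3 jars.py
```

```text
w 0.89 [313. 219. 393. 319.] [0.482 0.179 0.03 ] 4832
s 0.56 [327. 227. 366. 270.] [0.488 0.175 0.03 ] 1100
A w [0.4828, 0.1797, 110.7034, 0.9873]
A s [0.486, 0.1791, 112.6184, 0.9498]
A all [0.483, 0.1797, 110.9058, 0.9524]
```

```bash
cat > jb.py <<'E'
from h import *
w=cam('wrist'); g=cv2.cvtColor(w['image'],cv2.COLOR_BGR2GRAY)
m=(g>120).astype(np.uint8); n,l=cv2.connectedComponents(m); mm=l==l[128,270]
print(mm.sum(),cv2.boundingRect(mm.astype(np.uint8)))
print([round(float(q),4) for q in fitbox([(w,mm)],.395,.34,.1,.054,0,.054,[90,110,130])])
cv2.imwrite('pics/jb.png',cv2.resize(w['image'][50:210,200:340],None,fx=4,fy=3.7))
E
python3 jb.py
```

```text
6257 (218, 63, 93, 123)
[0.3977, 0.3373, 109.1221, 0.9835]
```

View pics/jb.png

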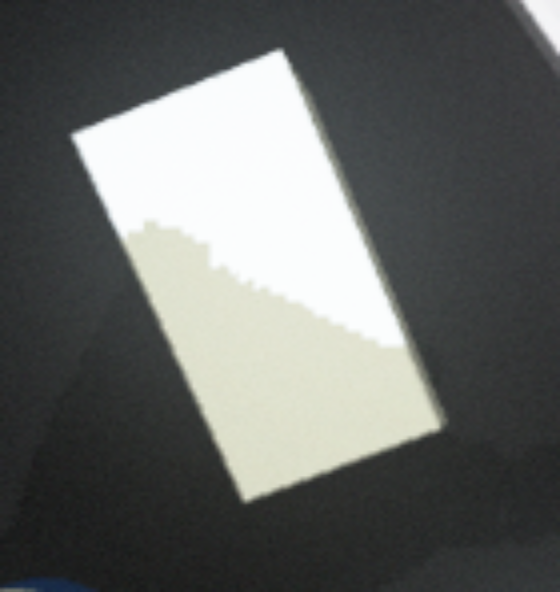

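```bash
cat > gp.py <<'E'
import sys
from h import *
# usage: gp.py px py pz az tilt  : pinch point target; tool x horizontal azimuth az, tilt about tool y (deg)
px,py,pz,az,tilt=map(float,sys.argv[1:6])
Rt=(R.from_euler('z',az,degrees=True)*R.from_euler('x',np.pi)*R.from_euler('y',tilt,degrees=True)).as_matrix()
T=T_tool(); tcp=np.array([px,py,pz])-Rt[:,2]*bot.pinch_z
d=T[:3,:3].T@(tcp-T[:3,3]); w=np.degrees(R.from_matrix(T[:3,:3].T@Rt).as_rotvec()); o=bot.get_obs()
print('now',np.round(T[:3,3],4),'pinch',np.round(T[:3,3]+T[:3,2]*bot.pinch_z,4),'F',np.round(o['ft_force'],1),'g',round(o['gripper_width'],4),'t',round(o['time_s'],2),'q',np.round(o['joint_pos'],2))
print('tcp target',np.round(tcp,4),'z-axis now',np.round(T[:3,2],3),'x-axis',np.round(T[:3,0],3),'delta cm',np.round(d*100,2),'rot deg',np.round(w,2))
with open('qlog.txt','a') as f: f.write(repr((list(map(float,o['joint_pos'])),list(map(float,o['ee_pos'])),list(map(float,o['ee_rot']))))+'\n')
E
python3 gp.py .4929 .1563 .15 110.8 45;python3 gp.py .4929 .1563 .15 110.8 0
```

```text
now [0.4501 0.2472 0.4349] pinch [0.4495 0.2473 0.2802] F [ 0.3 -0.7  0.2] g 0.085 t 24.6 q [-0.16  0.57 -0.7   1.84  0.46  0.89 -1.11]
tcp target [0.5317 0.054  0.2594] z-axis now [-0.004  0.    -1.   ] x-axis [0.038 0.999 0.   ] delta cm [-19.     8.95  17.51] rot deg [  8.83  44.32 -21.85]
now [0.4501 0.2472 0.4349] pinch [0.4495 0.2473 0.2802] F [ 0.3 -0.7  0.2] g 0.085 t 24.6 q [-0.16  0.57 -0.7   1.84  0.46  0.89 -1.11]
tcp target [0.4929 0.1563 0.3047] z-axis now [-0.004  0.    -1.   ] x-axis [0.038 0.999 0.   ] delta cm [-8.92  4.67 13.  ] rot deg [ -0.2   -0.06 -22.97]
```

```bash
python3 -m crank '[-2,1,1,0.9,4.4,-2.2,8.5,-5,2.3,2.5,1.8,8.9,-4.4,8.5,-8,3.8,4,2.6,13.3,-6.6,8.5,-11,5.2,5,3.5,17.7,-8.7,8.5,-14,6.6,6,4.4,22.2,-10.9,8.5,-17,8,7,5.3,26.6,-13.1,8.5,-19,9,7.5,6.2,31,-15.3,8.5,-19,9,7.5,7,35.4,-17.5,8.5,-19,9,7.5,7.9,39.9,-19.7,8.5,-19,9,7.5,8.8,44.3,-21.9,8.5]';python3 gp.py .4929 .1563 .15 110.8 45
```

```text
time_s: 25.6
ee_pos: [0.5328, 0.0534, 0.3593]
ee_rot: [3.14, -0.788, 1.936]
ft_force: [0.6, 0.2, 0.0]
gripper_width: 0.0848
now [0.5328 0.0534 0.3593] pinch [0.4939 0.1559 0.2502] F [0.6 0.2 0. ] g 0.0848 t 25.6 q [ 0.63  1.07 -1.26  1.78  0.25  0.88 -0.16]
tcp target [0.5317 0.054  0.2594] z-axis now [-0.251  0.663 -0.705] x-axis [-0.252  0.659  0.709] delta cm [-7.01 -0.09  7.12] rot deg [ 0.02 -0.14  0.1 ]
```

```bash
cat > kin.py <<'E'
from h import *
from scipy.optimize import least_squares
S=(-1,1,-1,1,-1,1,-1); AX='zyzyzyz'
D=[([1.258,.689,-.195,1.565,.157,.902,-.215],[.21229785,-.58748089,.4038504],[-3.13970797,1.17e-4,.346886]),
([.1158,.8396,-.5106,1.2837,.4157,1.1222,-.2467],[.7028,.0381,.4037],list(np.radians([180,0,100.57])))]
for l in open('qlog.txt'): D.append(eval(l))
def fk(q,v):
    # v: d1, L1, ex (elbow offset x), L2, wx (offset), L3 , fx
    off=[0,0,0,0,0,0,np.pi/2]
    tr=[(0,0,v[0]),(0,0,0),(0,0,v[1]),(v[2],0,0),(v[3],0,v[4]),(v[5],0,0),(v[6],0,v[7])]
    M=R.identity();p=np.zeros(3)
    # translation before joint i's rotation
    for i in range(7):
        p=p+M.apply(tr[i]); M=M*R.from_euler(AX[i],S[i]*q[i]+off[i])
    return p,M
def fit():
    res=lambda v:np.r_[np.concatenate([fk(q,v)[0]-np.array(p) for q,p,r in D]),.003*(v-np.array([.3,.3,0,0,.3,0,0,.1]))]
    r=least_squares(res,[.3,.3,0,0,.3,0,0,.1]); return r.x,np.abs(r.fun[:3*len(D)]).max()
if __name__=='__main__':
    v,e=fit(); print(v.round(4),e,len(D))
    for q,p,r in D: print((fk(q,v)[1].inv()*R.from_euler('xyz',r)).magnitude())
E
python3 kin.py
```

```text
[ 3.338e-01  5.997e-01 -3.180e-02 -6.280e-02  3.213e-01  3.880e-02
  3.000e-04  2.288e-01] 0.02557321203828164 5
0.0029027950125273022
0.00017174650232351277
4.376626739304594e-16
4.376626739304594e-16
5.338891568193822e-16
```

```bash
python3 wl.py r1; python3 gp.py .4929 .1563 .10 110.8 45
```

```text
now [0.5331 0.0526 0.358 ] pinch [0.494  0.1555 0.2493] F [ 1.3 -0.4 -1.6] g 0.0851 t 25.65 q [ 0.63  1.07 -1.26  1.77  0.25  0.88 -0.16]
tcp target [0.5317 0.054  0.2094] z-axis now [-0.253  0.665 -0.703] x-axis [-0.25   0.657  0.712] delta cm [-10.44  -0.08  10.57] rot deg [-0.03 -0.37  0.02]
```

View pics/r1.png

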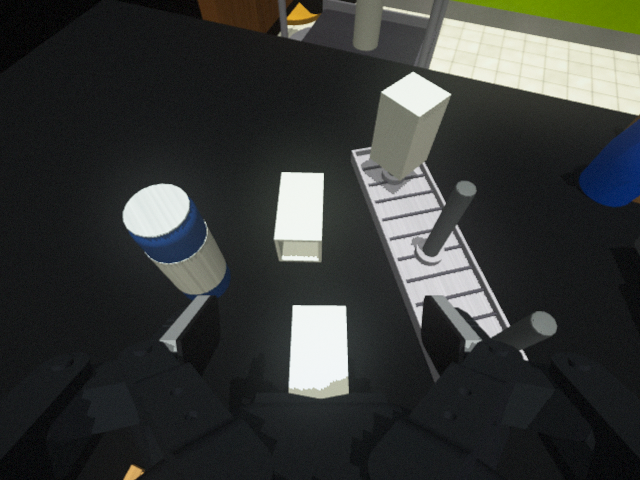

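```bash
python3 - <<'E'
import cv2
im=cv2.imread('pics/p1.png'); a=cv2.resize(im[205:335,300:410],None,fx=4,fy=4,interpolation=cv2.INTER_CUBIC)
im=cv2.imread('pics/r1.png'); b=cv2.resize(im[160:290,260:340],None,fx=4,fy=4,interpolation=cv2.INTER_CUBIC)
import numpy as np; cv2.imwrite('pics/r2.png',np.hstack([a,b]))
E
```

```text
(no output)
```

View pics/r2.png

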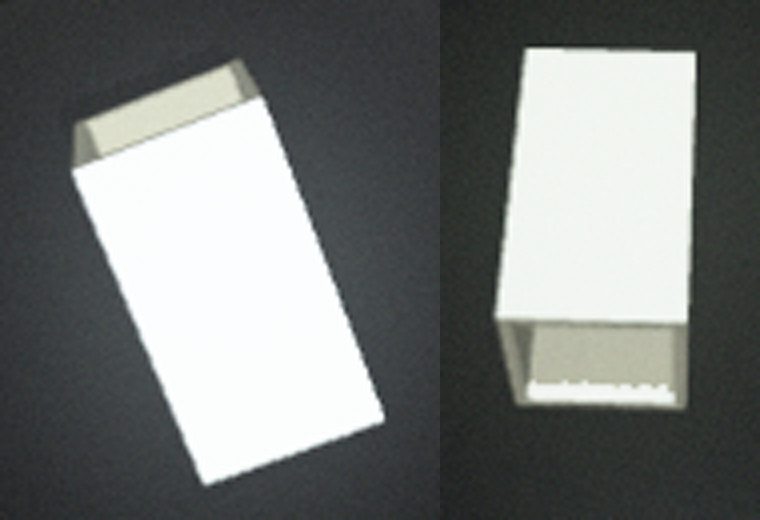

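```bash
python3 -m crank '[-2,0,2,0,0,0,8.5,-4,0,4,0,0,0,8.5,-6,-0.1,6,0,0,0,8.5,-8,-0.1,8,0,0,0,8.5,-10,-0.1,10,0,0,0,8.5,-11.5,-0.1,11.5,0,0,0,8.5,-12.5,-0.1,12.6,0,0,0,8.5,-12.5,-0.1,12.6,0,0,0,8.5]';python3 gp.py .4929 .1563 .032 110.8 45; python3 wl.py r3
```

```text
time_s: 26.45
ee_pos: [0.531, 0.0542, 0.1803]
ee_rot: [-3.138, -0.784, 1.933]
ft_force: [-0.1, 0.7, -0.3]
gripper_width: 0.0849
now [0.531  0.0542 0.1803] pinch [0.4919 0.1562 0.0708] F [-0.1  0.7 -0.3] g 0.0849 t 26.45 q [ 0.56  1.3  -1.06  1.82  0.44  0.66 -0.1 ]
tcp target [0.5317 0.054  0.1414] z-axis now [-0.253  0.659 -0.708] x-axis [-0.251  0.662  0.706] delta cm [-2.78  0.07  2.73] rot deg [-0.14  0.07 -0.05]
```

View pics/r3.png

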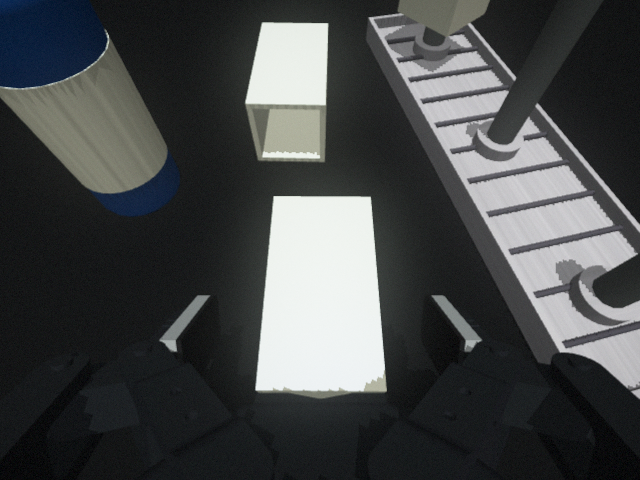

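```bash
python3 -m crank '[-1.4,0,1.4,0,0,0,8.5,-2.6,0,2.6,0,0,0,8.5,-2.8,0,2.8,0,0,0,8.5,-2.8,0,2.8,0,0,0,8.5]';python3 gp.py .4929 .1563 .032 110.8 45;  python3 -m crank '[0,0,0,0,0,0,7,0,0,0,0,0,0,5,0,0,0,0,0,0,4.8,0,0,0,0,0,0,4.5,0,0,0,0,0,0,4.5,0,0,0,0,0,0,4.5]';python3 gp.py .4929 .1563 .12 110.8 45
```

```text
time_s: 26.9
ee_pos: [0.5312, 0.0545, 0.1417]
ee_rot: [-3.141, -0.785, 1.934]
ft_force: [-0.1, 0.3, 0.6]
gripper_width: 0.0846
now [0.5312 0.0545 0.1417] pinch [0.4922 0.1566 0.0323] F [-0.1  0.3  0.6] g 0.0846 t 26.9 q [ 0.55  1.36 -1.03  1.8   0.48  0.63 -0.08]
tcp target [0.5317 0.054  0.1414] z-axis now [-0.252  0.661 -0.707] x-axis [-0.252  0.661  0.707] delta cm [-0.07  0.04 -0.02] rot deg [-0.08  0.    0.03]
time_s: 27.5
ee_pos: [0.5318, 0.0545, 0.1432]
ee_rot: [3.139, -0.785, 1.937]
ft_force: [0.3, -2.2, 5.2]
gripper_width: 0.0529
now [0.5318 0.0545 0.1432] pinch [0.493  0.1568 0.0338] F [ 0.3 -2.2  5.2] g 0.0529 t 27.5 q [ 0.55  1.36 -1.03  1.8   0.48  0.63 -0.08]
tcp target [0.5317 0.054  0.2294] z-axis now [-0.251  0.661 -0.707] x-axis [-0.253  0.661  0.707] delta cm [ 6.06 -0.   -6.13] rot deg [0.03 0.02 0.11]
```

```bash
python3 -m crank '[1.5,0,-1.5,0,0,0,4.5,3,0,-3,0,0,0,4.5,5,0,-5,0,0,0,4.5,7,0,-7,0,0,0,4.5,9,0,-9,0,0,0,4.5,11,0,-11,0,0,0,4.5,12,0,-12,0,0,0,4.5,12,0,-12,0,0,0,4.5]'; python3 gp.py .5542 .349 .25 214 -45; python3 wl.py s1; python3 - <<'E'
from h import *
t=cam('top'); s=cam('scene')
cv2.imwrite('pics/s_top.png',cv2.resize(t['image'][205:345,70:280],None,fx=3.8,fy=3.8,interpolation=cv2.INTER_CUBIC)); cv2.imwrite('pics/s_scene.png',cv2.resize(s['image'][170:300,360:470],None,fx=5,fy=4.6,interpolation=cv2.INTER_CUBIC))
for p,u in ((t,(148.5,270)),(t,(195.5,232.5)),(s,(422.4,205.4)),(s,(413,228.3))): print(back(p,u,.14).round(4))
E
```

```text
time_s: 28.3
ee_pos: [0.5316, 0.0548, 0.3135]
ee_rot: [3.137, -0.784, 1.939]
ft_force: [0.1, -0.2, -1.5]
gripper_width: 0.0536
now [0.5316 0.0548 0.3135] pinch [0.493  0.1569 0.2039] F [ 0.1 -0.2 -1.5] g 0.0536 t 28.3 q [ 0.61  1.12 -1.21  1.81  0.31  0.81 -0.15]
tcp target [0.4635 0.2878 0.3594] z-axis now [-0.249  0.66  -0.708] x-axis [-0.255  0.661  0.706] delta cm [20.38  1.96 13.84] rot deg [ 6.0000e-02 -6.2340e+01 -1.1141e+02]
[0.5604 0.3484 0.14  ]
[0.6317 0.2424 0.14  ]
[0.5732 0.3432 0.14  ]
[0.6438 0.2394 0.14  ]
```

View pics/s_top.png

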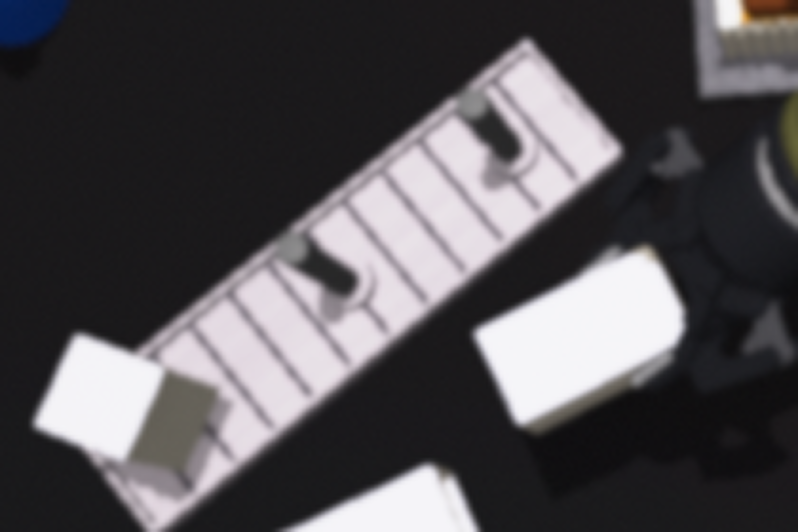

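View pics/s_scene.png

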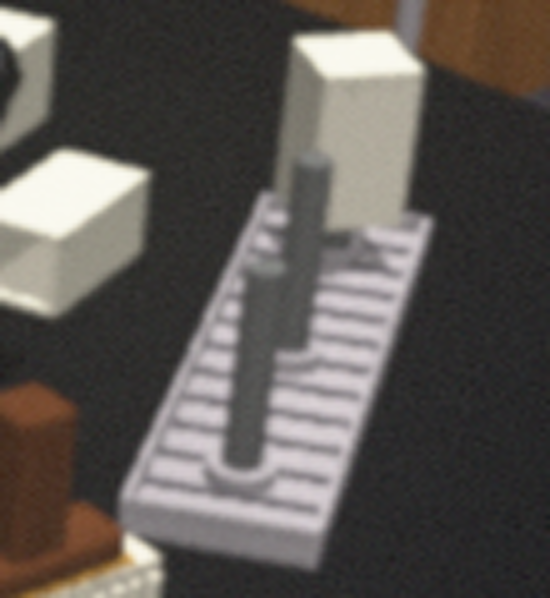

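View pics/s1.png

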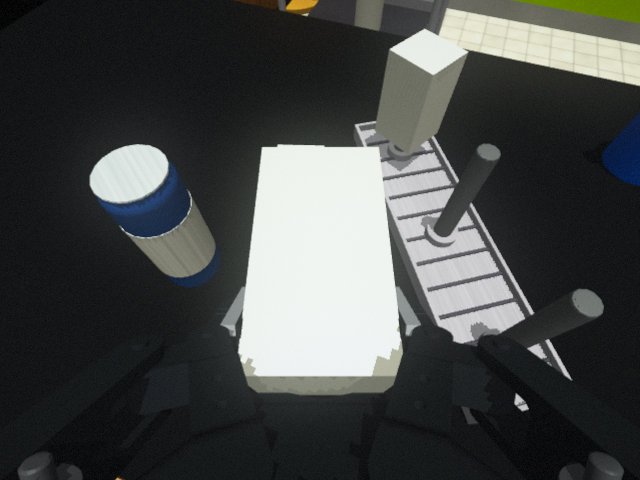

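```bash
python3 - <<'E'
from h import *
from scipy.optimize import least_squares
t=cam('top');s=cam('scene'); w=cam('wrist')
w1=w
O={'p1':[(t,(146.9,270)),(s,(422.6,204.8)),(w,(488,153))],'pe':[(t,(194,232.7)),(s,(412.6,228)),(w,(587,304))]}
for k,v in O.items():
    r=least_squares(lambda X:np.concatenate([proj(p,X)[0]-u for p,u in v]),[.56,.35,.14]); print(k,r.x.round(4),r.fun.round(1))
    for p,u in v: print(back(p,u,.14).round(4))
E
```

```text
p1 [0.5623 0.3541 0.132 ] [-0.1  0.1 -0.7  0.7  0.2 -0.2]
[0.5608 0.3518 0.14  ]
[0.5711 0.346  0.14  ]
[0.56   0.3446 0.14  ]
pe [0.6357 0.2443 0.133 ] [ 1.1 -1.1 -0.9  1.   0.  -0.7]
[0.6316 0.2456 0.14  ]
[0.6423 0.2397 0.14  ]
[0.6312 0.2395 0.14  ]
```

```bash
python3 go.py .48 .2 .42 110.8
```

```text
now [0.531  0.0543 0.3108] [-179.88  -44.99  110.8 ] F [-0.3 -0.2 -0.8] g 0.0533 t 28.6
delta cm [18.64  0.41  3.18] rot deg [ -0.11 -44.99   0.05]
```

```bash
python3 -m crank '[3,0,-1,0,-5,0,4.5,6,0,-1,0,-12,0,4.5,9,0,0,0,-19,0,4.5,12,0.1,1,0,-26,0,4.5,14.5,0.2,2,0,-33,0,4.5,17,0.3,2.6,0,-40,0,4.5,18.6,0.4,3.2,0,-45,0,4.5,18.6,0.4,3.2,0,-45,0,4.5]'; python3 go.py .47 .26 .42 214
```

```text
time_s: 29.4
ee_pos: [0.4781, 0.2046, 0.4225]
ee_rot: [3.138, -0.001, 1.944]
ft_force: [0.0, -0.4, -1.4]
gripper_width: 0.0536
now [0.4781 0.2046 0.4225] [ 1.7977e+02 -8.0000e-02  1.1136e+02] F [ 0.  -0.4 -1.4] g 0.0536 t 29.4
delta cm [5.46 1.26 0.26] rot deg [   0.23    0.15 -102.64]
```

```bash
python3 -m crank '[0.5,0.1,0,0,0,-8,4.5,1,0.2,0,0,0,-16.5,4.5,1.5,0.3,0,0,0,-25,4.5,2,0.4,0,0,0,-33.5,4.5,2.5,0.6,0,0,0,-42,4.5,3,0.7,0,0,0,-50.5,4.5,3.5,0.8,0,0,0,-59,4.5,4,0.9,0,0,0,-67.5,4.5,4.5,1,0,0,0,-76,4.5,5,1.1,0,0,0,-84.5,4.5]'; python3 gp.py .5576 .3474 .26 214 -45;  python3 go.py .47 .26 .42 214
```

```text
time_s: 30.4
ee_pos: [0.4733, 0.2487, 0.4193]
ee_rot: [3.141, -0.003, -2.87]
ft_force: [0.2, 0.0, -1.9]
gripper_width: 0.0534
now [0.4733 0.2487 0.4193] pinch [0.4728 0.2487 0.2646] F [ 0.2  0.  -1.9] g 0.0534 t 30.4 q [ 0.07  0.79 -1.18  1.79  0.81  1.14  0.46]
tcp target [0.4669 0.2862 0.3694] z-axis now [-0.003 -0.    -1.   ] x-axis [-0.963 -0.269  0.003] delta cm [-0.41  3.78  4.99] rot deg [ -7.16 -44.77 -17.49]
now [0.4733 0.2487 0.4193] [ 179.95   -0.18 -164.41] F [ 0.2  0.  -1.9] g 0.0534 t 30.4
delta cm [ 0.01  1.18 -0.07] rot deg [  0.08  -0.17 -18.41]
```

```bash
python3 -m crank '[0,0.5,0,-1,-7,-2.7,4.5,-0.1,1,0.2,-2.2,-14,-5.5,4.5,-0.2,2,0.4,-3.4,-21,-8.2,4.5,-0.3,2.6,0.6,-4.5,-28,-11,4.5,-0.4,3.2,0.8,-5.6,-35,-13.7,4.5,-0.4,3.8,1,-6.6,-41.5,-16.2,4.5,-0.4,3.8,1,-7.2,-44.8,-17.5,4.5,-0.4,3.8,1,-7.2,-44.8,-17.5,4.5,-0.4,3.8,1,-7.2,-44.8,-17.5,4.5]'; python3 gp.py .5576 .3474 .26 214 -45; python3 wl.py t1; python3 - <<'E'
from h import *
s=cam('scene'); cv2.imwrite('pics/t_s.png',cv2.resize(s['image'][100:300,290:490],None,fx=3,fy=3,interpolation=cv2.INTER_CUBIC))
E
```

```text
time_s: 31.3
ee_pos: [0.4669, 0.2867, 0.4094]
ee_rot: [-3.14, 0.783, -2.553]
ft_force: [-0.3, 0.2, -2.4]
gripper_width: 0.0535
now [0.4669 0.2867 0.4094] pinch [0.5578 0.3471 0.2998] F [-0.3  0.2 -2.4] g 0.0535 t 31.3 q [ 0.01  0.73 -1.09  2.14  2.02  0.77 -0.3 ]
tcp target [0.4669 0.2862 0.3694] z-axis now [ 0.588  0.39  -0.708] x-axis [-0.589 -0.393 -0.706] delta cm [ 2.84 -0.03  2.82] rot deg [-0.29 -0.11 -0.21]
```

View pics/t_s.png

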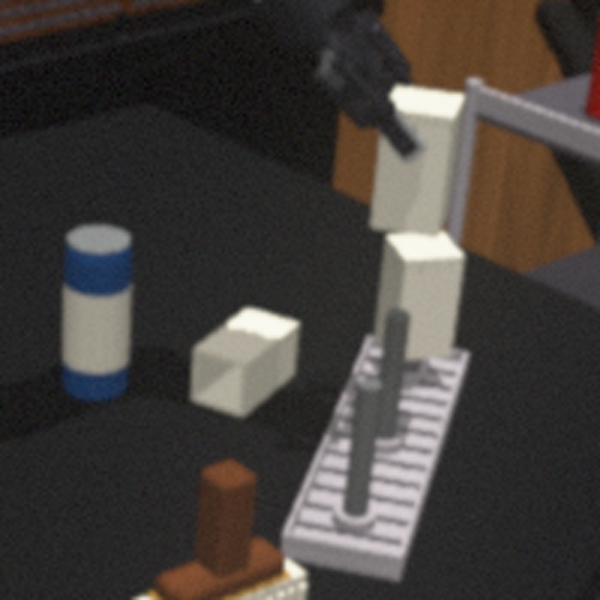

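View pics/t1.png

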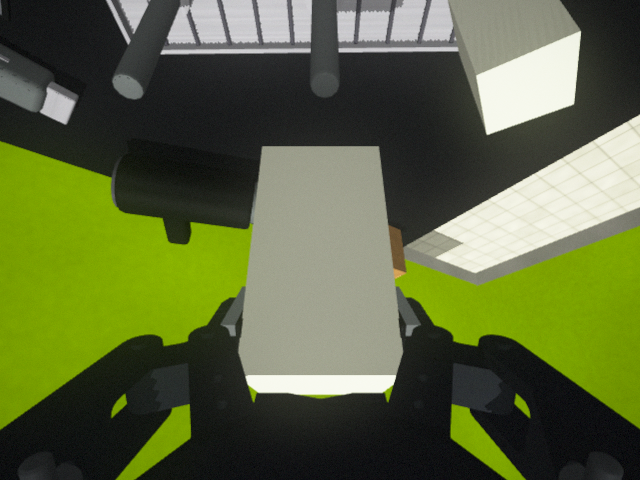

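```bash
python3 - <<'E'
from h import *
w=cam('wrist'); print(back(w,(325,84),.14).round(4),back(w,(130,84),.14).round(4))
T=T_tool(); 
# jar box in tool frame: predicted outline check
P=T[:3,3]+T[:3,2]*bot.pinch_z; out=np.array([.829,.559,0])
c=P+np.array([0,0,-.0246])+.0065*out
print('jar c',c.round(4)); b=boxpts(c[0],c[1],np.radians(34),.054,.054,c[2]-.05,c[2]+.05)
print(proj(w,b).round(0).tolist())
E
```

```text
[0.5628 0.3533 0.14  ] [0.6339 0.2464 0.14  ]
jar c [0.5635 0.3522 0.2771]
[[265.0, 151.0], [239.0, 383.0], [382.0, 151.0], [410.0, 383.0], [278.0, 217.0], [264.0, 400.0], [368.0, 217.0], [384.0, 400.0]]
```

```bash
python3 -m crank '[1.5,0,1.5,0,0,0,4.5,3.5,0,3.5,0,0,0,4.5,5,0,5,0,0,0,4.5,6,0,6,0,0,0,4.5,7,0,7,0,0,0,4.5,8,0,8,0,0,0,4.5,9,0,9,0,0,0,4.5,9,0,9,0,0,0,4.5]'; python3 gp.py .5576 .3474 .125 214 -45; python3 wl.py u1; python3 - <<'E'
from h import *
s=cam('scene'); cv2.imwrite('pics/u_s.png',cv2.resize(s['image'][130:290,360:480],None,fx=4,fy=3.7,interpolation=cv2.INTER_CUBIC))
E
```

```text
time_s: 32.25
ee_pos: [0.467, 0.2878, 0.2818]
ee_rot: [-3.138, 0.785, -2.551]
ft_force: [0.9, -0.6, -0.9]
gripper_width: 0.0536
now [0.467  0.2878 0.2818] pinch [0.5581 0.3483 0.1723] F [ 0.9 -0.6 -0.9] g 0.0536 t 32.25 q [-0.05  1.02 -1.05  2.23  2.33  1.03 -0.49]
tcp target [0.4669 0.2862 0.2344] z-axis now [ 0.589  0.391 -0.708] x-axis [-0.588 -0.394 -0.707] delta cm [ 3.42 -0.11  3.29] rot deg [-0.29 -0.04 -0.1 ]
```

View pics/u_s.png

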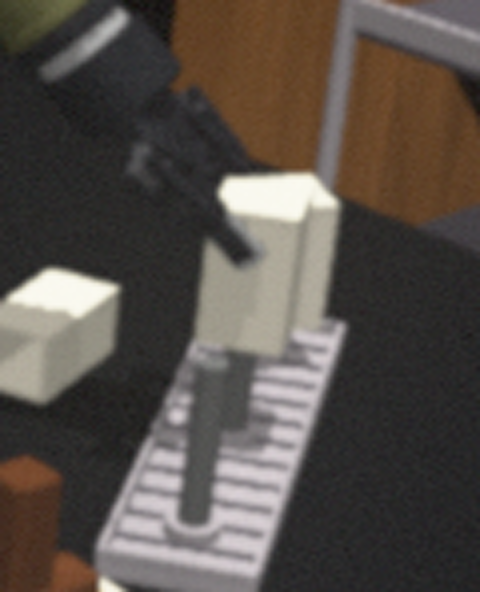

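View pics/u1.png

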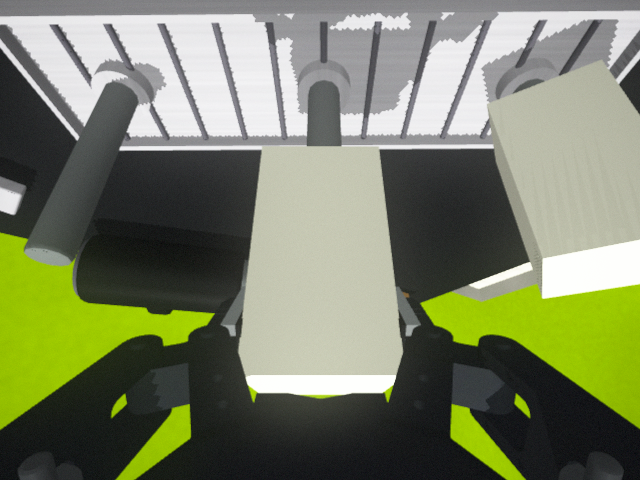

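```bash
python3 -m crank '[1,0,1,0,0,0,4.5,2,0,2,0,0,0,4.5,2.8,0,2.8,0,0,0,4.5,3.2,0,3.2,0,0,0,4.5,3.2,0,3.2,0,0,0,4.5]'; python3 gp.py .5576 .3474 .1206 214 -45; python3 -m crank '[0.2,0,0.2,0,0,0,4.5,0.35,0,0.35,0,0,0,4.5,0.35,0,0.35,0,0,0,4.5]'; python3 gp.py .5576 .3474 .1206 214 -45
```

```text
time_s: 32.85
ee_pos: [0.4671, 0.2884, 0.238]
ee_rot: [-3.139, 0.788, -2.55]
ft_force: [0.3, 0.1, -1.5]
gripper_width: 0.0531
now [0.4671 0.2884 0.238 ] pinch [0.5584 0.3492 0.129 ] F [ 0.3  0.1 -1.5] g 0.0531 t 32.85 q [-0.07  1.12 -1.03  2.24  2.42  1.1  -0.52]
tcp target [0.4669 0.2862 0.23  ] z-axis now [ 0.59   0.393 -0.705] x-axis [-0.585 -0.393 -0.709] delta cm [ 0.67 -0.17  0.47] rot deg [-0.22  0.17 -0.06]
time_s: 33.15
ee_pos: [0.4671, 0.2884, 0.2336]
ee_rot: [-3.139, 0.789, -2.549]
ft_force: [-0.2, 0.1, -0.9]
gripper_width: 0.0534
now [0.4671 0.2884 0.2336] pinch [0.5585 0.3494 0.1246] F [-0.2  0.1 -0.9] g 0.0534 t 33.15 q [-0.07  1.14 -1.02  2.24  2.43  1.11 -0.52]
tcp target [0.4669 0.2862 0.23  ] z-axis now [ 0.591  0.394 -0.704] x-axis [-0.584 -0.393 -0.71 ] delta cm [ 0.35 -0.17  0.15] rot deg [-0.22  0.23 -0.05]
```

```bash
python3 -m crank '[0.15,0,0.15,0,0,0,4.5,0.25,0,0.25,0,0,0,4.5,0.25,0,0.25,0,0,0,4.5]'; python3 gp.py .5576 .3474 .1206 214 -45; python3 -m crank '[0.1,0,0.1,0,0,0,4.5,0.2,0,0.2,0,0,0,4.5,0.2,0,0.2,0,0,0,4.5]'; python3 gp.py .5576 .3474 .1206 214 -45
```

```text
time_s: 33.45
ee_pos: [0.4671, 0.2886, 0.2313]
ee_rot: [-3.138, 0.793, -2.548]
ft_force: [-3.2, -4.0, 6.9]
gripper_width: 0.0532
now [0.4671 0.2886 0.2313] pinch [0.5587 0.3498 0.1227] F [-3.2 -4.   6.9] g 0.0532 t 33.45 q [-0.07  1.14 -1.02  2.24  2.44  1.12 -0.52]
tcp target [0.4669 0.2862 0.23  ] z-axis now [ 0.593  0.395 -0.702] x-axis [-0.582 -0.392 -0.712] delta cm [ 0.19 -0.19 -0.01] rot deg [-0.21  0.43 -0.  ]
time_s: 33.75
ee_pos: [0.4668, 0.2885, 0.2306]
ee_rot: [-3.136, 0.798, -2.546]
ft_force: [-9.5, -12.4, 22.0]
gripper_width: 0.0537
now [0.4668 0.2885 0.2306] pinch [0.5589 0.3499 0.1226] F [ -9.5 -12.4  22. ] g 0.0537 t 33.75 q [-0.07  1.15 -1.02  2.24  2.45  1.13 -0.53]
tcp target [0.4669 0.2862 0.23  ] z-axis now [ 0.596  0.397 -0.698] x-axis [-0.578 -0.392 -0.716] delta cm [ 0.13 -0.19 -0.04] rot deg [-0.22  0.7   0.08]
```

```bash
python3 -m crank '[-0.2,0,-0.2,0,0,0,4.5,-0.3,0,-0.3,0,0,0,4.5,-0.3,0,-0.3,0,0,0,5.5,-0.3,0,-0.3,0,0,0,6.2,-0.3,0,-0.3,0,0,0,7,-0.3,0,-0.3,0,0,0,8.2,-0.3,0,-0.3,0,0,0,8.5,-0.3,0,-0.3,0,0,0,8.5]'; python3 wl.py v1; python3 - <<'E'
from h import *
s=cam('scene'); cv2.imwrite('pics/v_s.png',cv2.resize(s['image'][130:290,360:480],None,fx=4,fy=3.7,interpolation=cv2.INTER_CUBIC))
E
```

```text
time_s: 34.55
ee_pos: [0.4671, 0.2885, 0.2313]
ee_rot: [-3.139, 0.789, -2.549]
ft_force: [-0.1, -0.2, 0.4]
gripper_width: 0.0852
```

View pics/v_s.png

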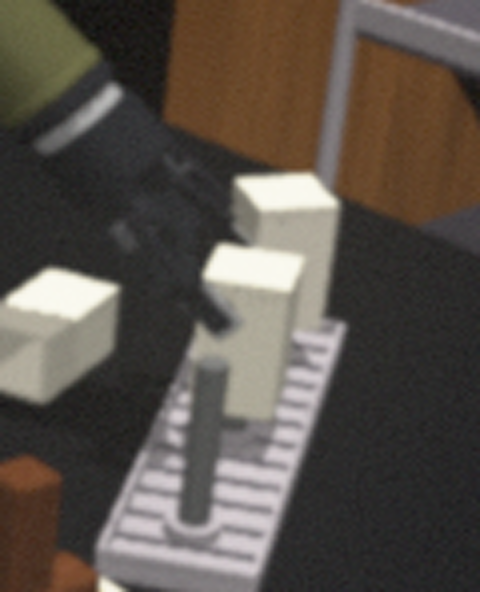

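View pics/v1.png

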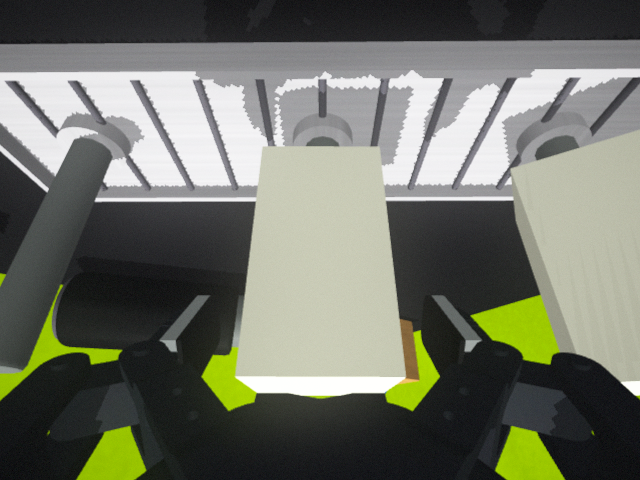

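```bash
python3 -m crank '[0,0,-1.5,0,0,0,8.5,0,0,-3,0,0,0,8.5,0,0,-5,0,0,0,8.5,0,0,-7,0,0,0,8.5,-2,0,-9,0,0,0,8.5,-5,0,-11,0,0,0,8.5,-8,0,-13,0,0,0,8.5,-10,0,-13,0,0,0,8.5,-10,0,-13,0,0,0,8.5]'; python3 gp.py .40 .33 .25 289 0; python3 - <<'E'
from h import *
s=cam('scene'); cv2.imwrite('pics/w_s.png',s['image'])
s=cam('top'); cv2.imwrite('pics/w_t.png',s['image'])
E
```

```text
time_s: 35.55
ee_pos: [0.4494, 0.2776, 0.3973]
ee_rot: [-3.138, 0.797, -2.55]
ft_force: [0.7, 0.5, -0.7]
gripper_width: 0.0855
now [0.4494 0.2776 0.3973] pinch [0.5416 0.3387 0.2891] F [ 0.7  0.5 -0.7] g 0.0855 t 35.55 q [ 0.01  0.75 -1.12  2.21  2.09  0.83 -0.39]
tcp target [0.4    0.33   0.4047] z-axis now [ 0.596  0.396 -0.699] x-axis [-0.58  -0.39  -0.715] delta cm [ 0.29  7.1  -1.39] rot deg [-30.    38.65 -70.93]
```

View pics/w_s.png

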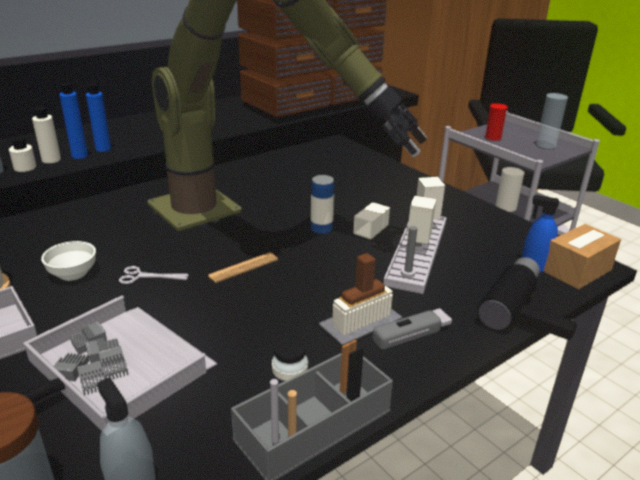

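View pics/w_t.png

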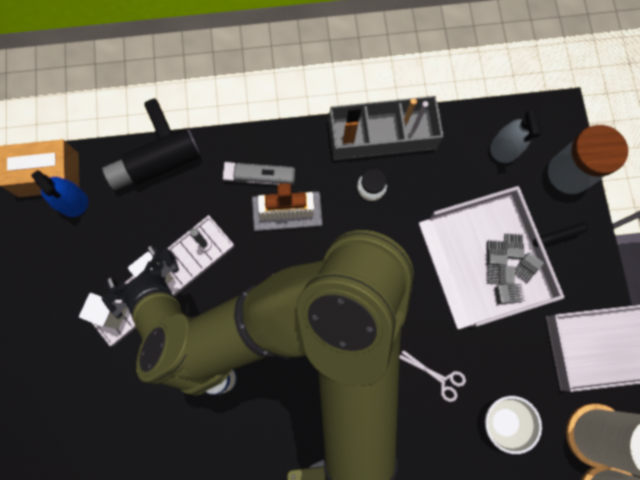

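```bash
python3 go.py .40 .33 .43 214;
```

```text
now [0.4481 0.276  0.3936] [-179.77   45.18 -146.02] F [ 0.3 -0.7  0.1] g 0.0851 t 35.65
delta cm [-1.89  7.15 -3.28] rot deg [-0.23 45.18 -0.11]
```

```bash
python3 -m crank '[-0.3,1,-0.5,0,7,0,8.5,-0.6,2,-1,0,14,0,8.5,-0.9,3,-1.5,0,21,0,8.5,-1.2,4,-2,0,28,0,8.5,-1.5,5,-2.5,0,35,0,8.5,-1.7,6,-3,0,42,0,8.5,-1.9,7,-3.3,0,45.2,0,8.5,-1.9,7.1,-3.3,0,45.2,0,8.5]';python3 go.py .37 .42 .42 109
```

```text
time_s: 36.45
ee_pos: [0.4001, 0.3307, 0.4289]
ee_rot: [-3.141, -0.004, -2.55]
ft_force: [0.9, 0.3, -0.7]
gripper_width: 0.0851
now [0.4001 0.3307 0.4289] [-179.95   -0.24 -146.08] F [ 0.9  0.3 -0.7] g 0.0851 t 36.45
delta cm [-2.49  9.09  0.87] rot deg [ -0.25  -0.12 104.92]
```

```bash
python3 -m crank '[0,0.5,0,0,0,8,8.5,-0.3,1.5,0,0,0,16.5,8.5,-0.6,2.5,0,0,0,25,8.5,-1,3.5,0,0,0,33.5,8.5,-1.3,4.5,0,0,0,42,8.5,-1.6,5.5,0,0,0,50.5,8.5,-1.9,6.5,0,0,0,59,8.5,-2.2,7.5,0,0,0,67.5,8.5,-2.5,8.5,0,0,0,76,8.5,-2.5,9,0,0,0,84.5,8.5]';python3 gp.py .39 .3606 .22 109 -45; python3 wl.py x1
```

```text
time_s: 37.45
ee_pos: [0.371, 0.418, 0.4285]
ee_rot: [-3.141, 0.005, 2.252]
ft_force: [-0.1, 1.2, -0.4]
gripper_width: 0.085
now [0.371  0.418  0.4285] pinch [0.3714 0.4174 0.2738] F [-0.1  1.2 -0.4] g 0.085 t 37.45 q [-0.54  0.63 -0.66  1.72  0.47  0.95 -0.7 ]
tcp target [0.3544 0.464  0.3294] z-axis now [ 0.002 -0.004 -1.   ] x-axis [-0.63   0.777 -0.005] delta cm [4.67 1.61 9.89] rot deg [  7.84 -44.26  18.97]
```

View pics/x1.png

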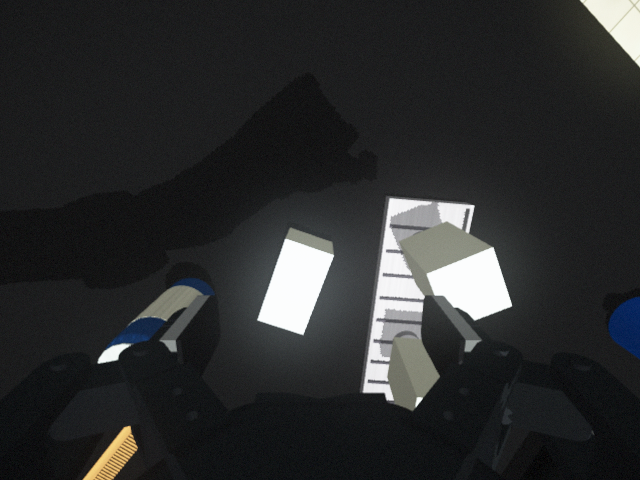

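```bash
python3 - <<'E'
from h import *
w=cam('wrist'); g=cv2.cvtColor(w['image'],cv2.COLOR_BGR2GRAY)
for th in (70,85,100):
    m=(g>th).astype(np.uint8); n,l=cv2.connectedComponents(m); mm=l==l[290,295]
    print(th,mm.sum(),cv2.boundingRect(mm.astype(np.uint8)),[round(float(q),4) for q in fitbox([(w,mm)],.397,.337,.1,.054,0,.054,[100,110,120])])
E
```

```text
70 6698 (256, 228, 95, 110) [0.3984, 0.3363, 109.7202, 0.7383]
85 5038 (258, 228, 77, 108) [0.3982, 0.3364, 109.3679, 0.9802]
100 4979 (258, 229, 76, 107) [0.3983, 0.3364, 109.3805, 0.9906]
```

```bash
python3 gp.py .3897 .36 .25 109.3 -45; python3 -m crank '[0.6,0.2,0,1,-6,2.5,8.5,1.3,0.4,1,2,-12,5,8.5,2,0.6,2,3,-18,7.6,8.5,2.7,0.9,3,4.2,-24,10.2,8.5,3.4,1.1,4,5.2,-30,12.7,8.5,4,1.3,5,6.3,-36,15.2,8.5,4.6,1.6,6,7.3,-42,17.7,8.5,4.6,1.6,6.9,7.7,-44.3,18.7,8.5,4.6,1.6,6.9,7.7,-44.3,18.7,8.5,4.6,1.6,6.9,7.7,-44.3,18.7,8.5]'; python3 gp.py .3897 .36 .09 109.3 -45; python3 wl.py x2
```

```text
now [0.3706 0.4181 0.4289] pinch [0.371  0.4175 0.2742] F [ 0.2 -0.5 -0.2] g 0.0849 t 37.55 q [-0.54  0.63 -0.66  1.72  0.47  0.95 -0.7 ]
tcp target [0.3535 0.4632 0.3594] z-axis now [ 0.002 -0.004 -1.   ] x-axis [-0.635  0.773 -0.005] delta cm [4.6  1.55 6.93] rot deg [  7.87 -44.25  19.04]
time_s: 38.55
ee_pos: [0.3555, 0.4633, 0.361]
ee_rot: [-3.141, 0.783, 1.914]
ft_force: [0.1, 0.1, -0.3]
gripper_width: 0.0848
now [0.3555 0.4633 0.361 ] pinch [0.3921 0.3606 0.2513] F [ 0.1  0.1 -0.3] g 0.0848 t 38.55 q [-0.99  0.84 -0.28  1.55  0.66  1.5  -1.2 ]
tcp target [0.3535 0.4632 0.1994] z-axis now [ 0.237 -0.664 -0.709] x-axis [-0.238  0.668 -0.705] delta cm [11.44 -0.18 11.41] rot deg [ 0.22 -0.14  0.25]
```

View pics/x2.png

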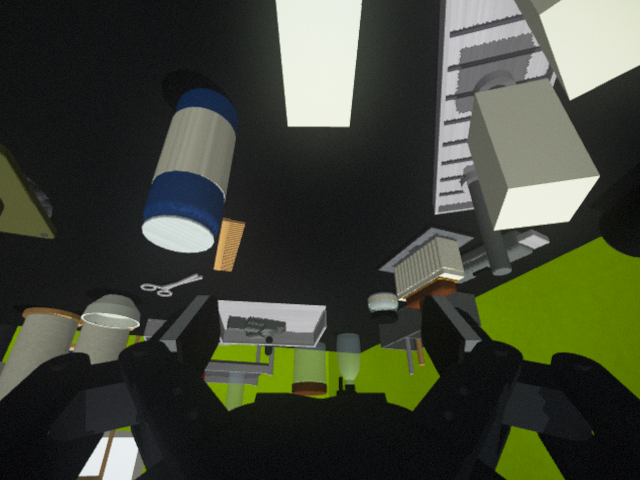

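```bash
python3 -m crank '[2,0,2,0,0,0,8.5,4,-0.1,4,0,0,0.2,8.5,6,-0.1,6,0,0,0.2,8.5,8,-0.2,8,0,0,0.2,8.5,10,-0.2,10,0,0,0.2,8.5,11,-0.2,11,0,0,0.2,8.5,11.4,-0.2,11.4,0,0,0.2,8.5,11.4,-0.2,11.4,0,0,0.2,8.5]'; python3 gp.py .3897 .36 .033 109.3 -45; python3 wl.py x3;python3 - <<'E'
from h import *
s=cam('scene'); cv2.imwrite('pics/x_s.png',cv2.resize(s['image'][100:260,300:480],None,fx=4,fy=3.7,interpolation=cv2.INTER_CUBIC))
E
```

```text
time_s: 39.4
ee_pos: [0.3533, 0.464, 0.2004]
ee_rot: [3.137, 0.783, 1.907]
ft_force: [-0.3, -0.1, 0.7]
gripper_width: 0.0849
now [0.3533 0.464  0.2004] pinch [0.39   0.3612 0.0907] F [-0.3 -0.1  0.7] g 0.0849 t 39.4 q [-1.    1.07 -0.25  1.6   0.73  1.28 -1.37]
tcp target [0.3535 0.4632 0.1424] z-axis now [ 0.237 -0.664 -0.709] x-axis [-0.234  0.669 -0.705] delta cm [ 4.04 -0.02  4.17] rot deg [ 0.24 -0.16 -0.04]
```

View pics/x3.png

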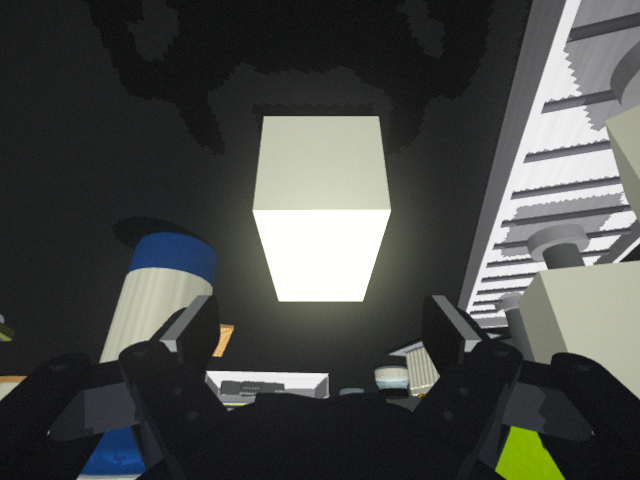

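View pics/x_s.png

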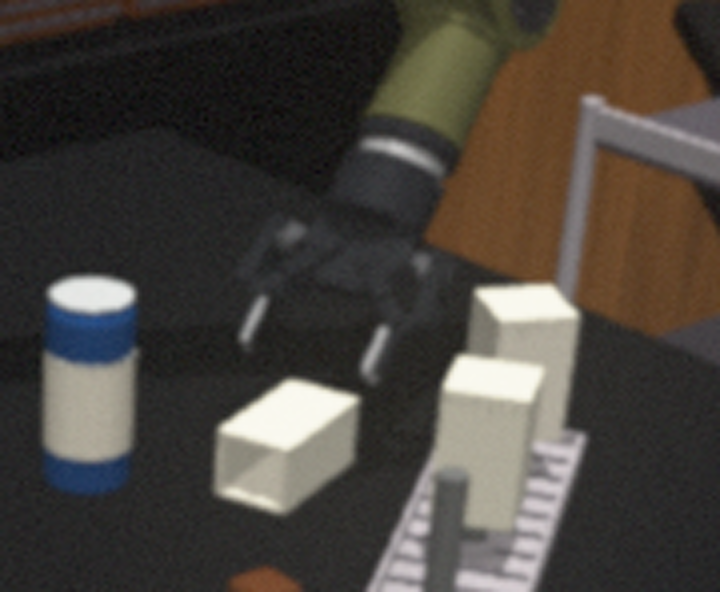

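```bash
python3 -m crank '[1.5,0,1.5,0,0,0,8.5,3,0,3,0,0,0,8.5,3.8,0,3.9,0,0,0,8.5,4.1,0,4.1,0,0,0,8.5,4.1,0,4.1,0,0,0,8.5]';python3 gp.py .3897 .36 .033 109.3 -45;  python3 -m crank '[0,0,0,0,0,0,7,0,0,0,0,0,0,5,0,0,0,0,0,0,4.8,0,0,0,0,0,0,4.5,0,0,0,0,0,0,4.5,0,0,0,0,0,0,4.5]';python3 gp.py .3897 .36 .15 109.3 -45
```

```text
time_s: 40.0
ee_pos: [0.3531, 0.4645, 0.1424]
ee_rot: [3.137, 0.783, 1.907]
ft_force: [-0.2, -0.1, -1.0]
gripper_width: 0.0853
now [0.3531 0.4645 0.1424] pinch [0.3898 0.3618 0.0327] F [-0.2 -0.1 -1. ] g 0.0853 t 40.0 q [-1.01  1.16 -0.23  1.58  0.76  1.22 -1.41]
tcp target [0.3535 0.4632 0.1424] z-axis now [ 0.237 -0.664 -0.709] x-axis [-0.234  0.669 -0.705] delta cm [-0.1  -0.    0.09] rot deg [ 0.26 -0.15 -0.03]
time_s: 40.6
ee_pos: [0.3532, 0.4648, 0.143]
ee_rot: [3.135, 0.783, 1.906]
ft_force: [-0.6, 2.0, 6.2]
gripper_width: 0.0533
now [0.3532 0.4648 0.143 ] pinch [0.39   0.3621 0.0333] F [-0.6  2.   6.2] g 0.0533 t 40.6 q [-1.01  1.16 -0.23  1.58  0.76  1.22 -1.41]
tcp target [0.3535 0.4632 0.2594] z-axis now [ 0.238 -0.664 -0.709] x-axis [-0.233  0.669 -0.705] delta cm [-8.32  0.04 -8.15] rot deg [ 0.3  -0.15 -0.06]
```

```bash
python3 -m crank '[-1.5,0,-1.5,0,0,0,4.5,-3,0,-3,0,0,0,4.5,-5.5,0,-5.5,0,0,0,4.5,-8,0,-8,0,0,0,4.5,-10.5,0,-10.5,0,0,0,4.5,-13,0,-13,0,0,0,4.5,-15,0,-15,0,0,0,4.5,-16,0,-16,0,0,0,4.5,-16,0,-16,0,0,0,4.5]';python3 go.py .40 .36 .45 109.3; python3 wl.py y1
```

```text
time_s: 41.5
ee_pos: [0.3527, 0.4637, 0.3696]
ee_rot: [3.134, 0.781, 1.905]
ft_force: [0.1, -0.5, -1.1]
gripper_width: 0.0535
now [0.3527 0.4637 0.3696] [179.54  44.72 109.12] F [ 0.1 -0.5 -1.1] g 0.0535 t 41.5
delta cm [-13.72   1.05   2.28] rot deg [3.700e-01 4.472e+01 1.000e-02]
```

View pics/y1.png

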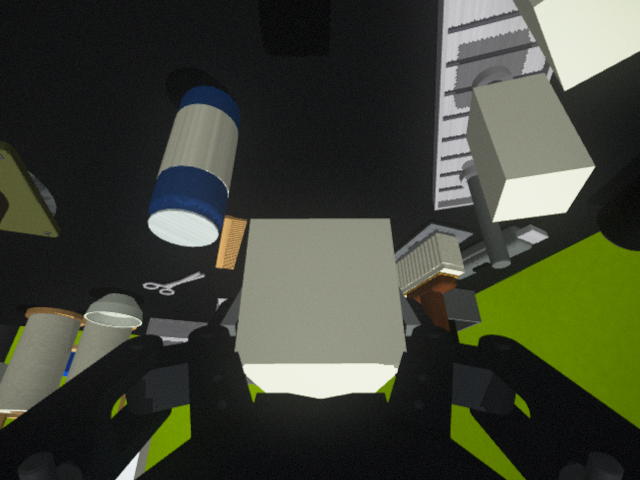

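```bash
python3 -m crank '[-2,0.1,-1,0,6,0,4.5,-4,0.2,-1,0,13,0,4.5,-6,0.3,-0.5,0,20,0,4.5,-8,0.5,0,0,27,0,4.5,-10,0.7,1,0.1,34,0,4.5,-12,0.9,1.7,0.2,41,0,4.5,-13.7,1,2.3,0.4,44.7,0,4.5,-13.7,1,2.3,0.4,44.7,0,4.5]';python3 go.py .48 .22 .45 34
```

```text
time_s: 42.35
ee_pos: [0.4017, 0.3563, 0.4473]
ee_rot: [-3.136, 0.006, 1.901]
ft_force: [0.7, -0.4, -2.0]
gripper_width: 0.0535
now [0.4017 0.3563 0.4473] [-179.7     0.33  108.92] F [ 0.7 -0.4 -2. ] g 0.0535 t 42.35
delta cm [-15.44   2.99  -0.2 ] rot deg [-4.000e-02  4.800e-01  7.491e+01]
```

```bash
python3 -m crank '[-1.5,0.3,0,0,0,8,4.5,-3,0.6,0,0,0,16,4.5,-4.5,0.9,0,0,0,24,4.5,-6,1.2,0,0,0,32,4.5,-8,1.6,0,0,0,40,4.5,-10,2,0,0,0,48,4.5,-12,2.4,0,0,0,56,4.5,-14,2.7,0,0,0,64,4.5,-15.4,3,0,0,0,72,4.5,-15.4,3,0,0,0,75,4.5]';python3 gp.py .6288 .2415 .30 34 45
```

```text
time_s: 43.35
ee_pos: [0.4792, 0.2236, 0.447]
ee_rot: [3.137, 0.008, 0.593]
ft_force: [0.6, -1.0, -0.9]
gripper_width: 0.0532
now [0.4792 0.2236 0.447 ] pinch [0.4785 0.2223 0.2923] F [ 0.6 -1.  -0.9] g 0.0532 t 43.35 q [-0.4   0.51 -0.19  1.8   0.13  0.85 -1.63]
tcp target [0.5381 0.1803 0.4094] z-axis now [-0.005 -0.008 -1.   ] x-axis [ 0.829  0.559 -0.008] delta cm [2.5  6.86 3.77] rot deg [ 0.24 45.47  0.07]
```

```bash
python3 -m crank '[0.3,1,0,0,7,0,4.5,0.6,2,0,0,14,0,4.5,1,3,0.5,0,21,0,4.5,1.4,4,1,0,28,0,4.5,1.8,5,1.5,0,35,0,4.5,2.2,6,2,0.1,42,0,4.5,2.5,6.8,2.5,0.2,45.4,0,4.5,2.5,6.8,2.8,0.2,45.4,0,4.5,2.5,6.8,2.8,0.2,45.4,0,4.5]';python3 gp.py .6288 .2415 .26 34 45; python3 wl.py z1;python3 - <<'E'
from h import *
for n in ['scene','top']:
    s=cam(n); cv2.imwrite(f'pics/z_{n}.png',s['image'])
E
```

```text
time_s: 44.25
ee_pos: [0.5518, 0.1865, 0.4476]
ee_rot: [-3.127, -0.688, 0.605]
ft_force: [-1.0, -0.5, -0.9]
gripper_width: 0.0533
now [0.5518 0.1865 0.4476] pinch [0.6313 0.2443 0.3281] F [-1.  -0.5 -0.9] g 0.0533 t 44.25 q [-0.1   0.52 -0.4   1.96  1.08  0.04 -2.41]
tcp target [0.5381 0.1803 0.3694] z-axis now [ 0.514  0.373 -0.772] x-axis [0.635 0.439 0.635] delta cm [-6.11 -0.19  5.11] rot deg [-1.29  5.57  0.45]
```

View pics/z1.png

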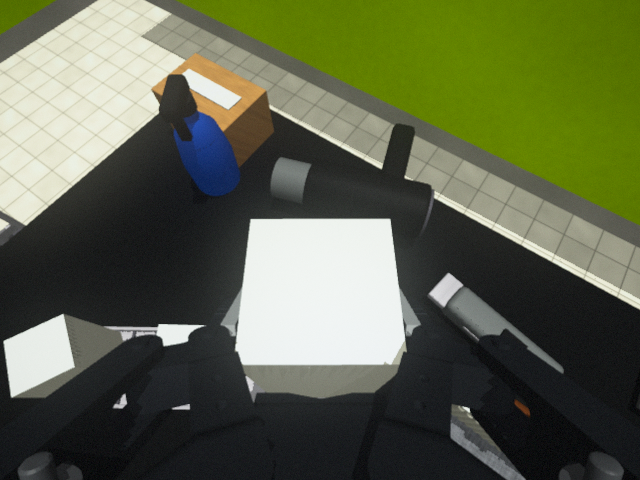

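View pics/z_scene.png

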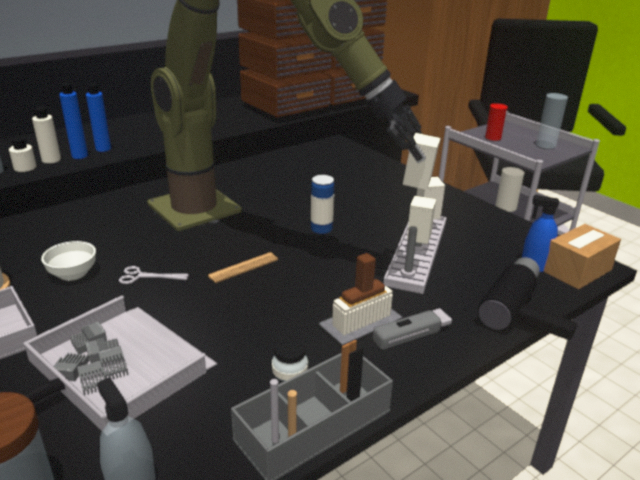

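```bash
python3 gp.py .6345 .2387 .30 95 45
```

```text
now [0.552  0.1855 0.448 ] pinch [0.6317 0.243  0.3285] F [-0.4 -0.5 -2. ] g 0.0534 t 44.4 q [-0.1   0.52 -0.4   1.96  1.07  0.04 -2.39]
tcp target [0.644  0.1297 0.4094] z-axis now [ 0.515  0.372 -0.772] x-axis [0.636 0.438 0.635] delta cm [0.95 9.89 5.65] rot deg [ 39.86   4.72 -44.75]
```

```bash
python3 -m crank '[0.1,1,0.2,4,0.4,-4.5,4.5,0.2,2,0.5,8,0.9,-9,4.5,0.3,3,1,12,1.4,-13.5,4.5,0.4,4,1.5,16,1.9,-18,4.5,0.5,5,2,20,2.4,-22.5,4.5,0.6,6,2.5,24,2.8,-27,4.5,0.7,7,3,28,3.3,-31.5,4.5,0.8,8,3.5,32,3.8,-36,4.5,0.9,9,4,36,4.2,-40.5,4.5,0.9,9.9,4.5,39.9,4.7,-44.7,4.5]'; python3 gp.py .6345 .2387 .30 95 45
```

```text
time_s: 45.4
ee_pos: [0.6375, 0.126, 0.4182]
ee_rot: [-3.139, -0.79, 1.665]
ft_force: [0.2, -0.4, -2.1]
gripper_width: 0.0533
now [0.6375 0.126  0.4182] pinch [0.6268 0.2353 0.3093] F [ 0.2 -0.4 -2.1] g 0.0533 t 45.4 q [ 0.49  1.14 -1.44  1.49  0.51  0.94 -0.63]
tcp target [0.644  0.1297 0.4094] z-axis now [-0.069  0.707 -0.704] x-axis [-0.066  0.701  0.71 ] delta cm [-0.4   0.68  0.84] rot deg [-0.42 -0.25  0.3 ]
```

```bash
python3 -m crank '[-0.4,0.7,0.8,0,0,0,4.5,-1.4,0.7,1.8,0,0,0,4.5,-2.4,0.7,2.8,0,0,0,4.5,-3.4,0.7,3.8,0,0,0,4.5,-4.4,0.7,4.8,0,0,0,4.5,-4.6,0.7,5,0,0,0,4.5,-4.6,0.7,5,0,0,0,4.5,-4.6,0.7,5,0,0,0,4.5]'; python3 gp.py .6345 .2387 .24 95 45;python3 - <<'E'
from h import *
s=cam('scene'); t=cam('top')
a=cv2.resize(s['image'][130:290,350:470],None,fx=3.3,fy=3.3,interpolation=cv2.INTER_CUBIC)
b=cv2.resize(t['image'][180:340,90:210],None,fx=3.3,fy=3.3,interpolation=cv2.INTER_CUBIC)
cv2.imwrite('pics/aa.png',np.hstack([a,b]))
P=T_tool()[:3,3]+T_tool()[:3,2]*bot.pinch_z; l=np.array([-.087,.996,0]); c=P+.0063*l-[0,0,.0269]; print('jar c',c)
E
```

```text
time_s: 46.2
ee_pos: [0.6451, 0.128, 0.3529]
ee_rot: [3.136, -0.787, 1.66]
ft_force: [0.2, 0.4, -1.4]
gripper_width: 0.0536
now [0.6451 0.128  0.3529] pinch [0.6361 0.2373 0.2437] F [ 0.2  0.4 -1.4] g 0.0536 t 46.2 q [ 0.48  1.21 -1.39  1.53  0.58  0.85 -0.62]
tcp target [0.644  0.1297 0.3494] z-axis now [-0.058  0.706 -0.706] x-axis [-0.063  0.703  0.708] delta cm [-0.12 -0.09  0.37] rot deg [ 0.21 -0.11  0.08]
jar c [0.63563662 0.2435489  0.21701452]
```

View pics/aa.png

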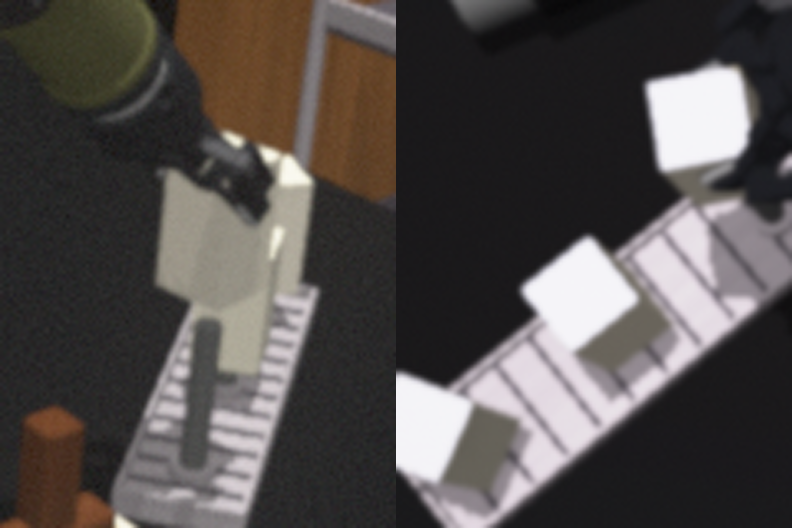

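```bash
python3 - <<'E'
from h import *
s=cam('scene'); t=cam('top')
T=T_tool();P=T[:3,3]+T[:3,2]*bot.pinch_z; l=np.array([-.087,.996,0]); c=P+.0063*l-[0,0,.0269]
for n,p,o in(('s',s,(350,130)),('t',t,(90,180))):
    im=cv2.resize(p['image'][o[1]:o[1]+160,o[0]:o[0]+120],None,fx=3.3,fy=3.3,interpolation=cv2.INTER_CUBIC)
    b=boxpts(c[0],c[1],np.radians(95),.054,.054,c[2]-.05,c[2]+.05)
    for i,q in enumerate((proj(p,b)-o)*3.3): cv2.circle(im,tuple(int(v) for v in q),3,(0,0,255) if i%2 else (0,255,0),-1)
    for X in [(.634,.245,.14),(.634,.245,.02)]: 
        q=((proj(p,X)[0]-o)*3.3); cv2.circle(im,tuple(int(v) for v in q),4,(255,0,0),-1)
    cv2.imwrite(f'pics/ab_{n}.png',im)
a=cv2.imread('pics/ab_s.png');b=cv2.imread('pics/ab_t.png');cv2.imwrite('pics/ab.png',np.hstack([a,b]))
E
```

```text
(no output)
```

View pics/ab.png

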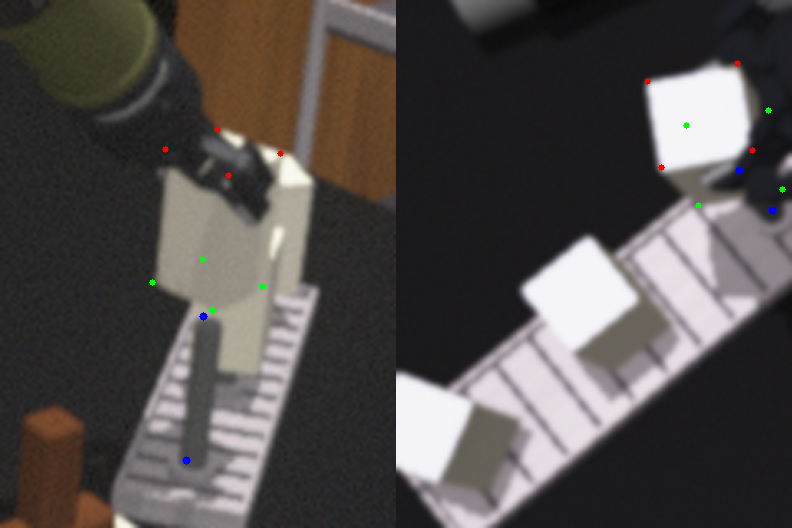

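```bash
python3 -m crank '[-0.7,-0.1,0.7,0,0,0,4.5,-1.4,-0.1,1.5,0,0,0,4.5,-2.1,-0.1,2.3,0,0,0,4.5,-2.8,-0.1,3,0,0,0,4.5,-3.5,-0.1,3.7,0,0,0,4.5,-3.5,-0.1,3.7,0,0,0,4.5]'; python3 gp.py .6345 .2387 .13 95 45;python3 - <<'E'
from h import *
s=cam('scene'); t=cam('top')
a=cv2.resize(s['image'][130:290,350:470],None,fx=3.3,fy=3.3,interpolation=cv2.INTER_CUBIC)
b=cv2.resize(t['image'][180:340,90:210],None,fx=3.3,fy=3.3,interpolation=cv2.INTER_CUBIC)
cv2.imwrite('pics/ac.png',np.hstack([a,b]))
E
```

```text
time_s: 47.0
ee_pos: [0.6437, 0.1289, 0.2987]
ee_rot: [-3.141, -0.785, 1.657]
ft_force: [-0.2, -0.2, -1.1]
gripper_width: 0.0533
now [0.6437 0.1289 0.2987] pinch [0.6342 0.2378 0.1893] F [-0.2 -0.2 -1.1] g 0.0533 t 47.0 q [ 0.47  1.28 -1.34  1.55  0.63  0.79 -0.61]
tcp target [0.644  0.1297 0.2394] z-axis now [-0.061  0.704 -0.707] x-axis [-0.061  0.705  0.707] delta cm [-4.14  0.04  4.26] rot deg [ 0.03  0.02 -0.06]
```

View pics/ac.png

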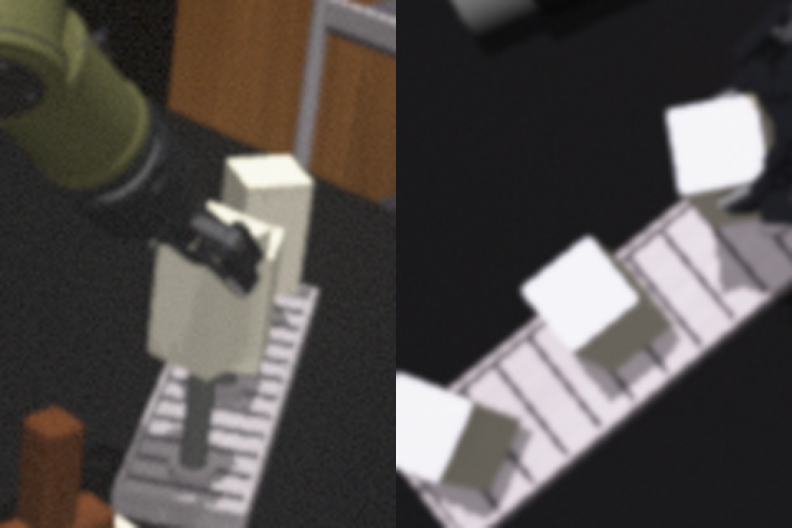

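```bash
python3 -m crank '[-0.8,0,0.8,0,0,0,4.5,-1.6,0,1.6,0,0,0,4.5,-2.4,0,2.4,0,0,0,4.5,-3.2,0,3.2,0,0,0,4.5,-3.8,0,3.9,0,0,0,4.5,-3.8,0,3.9,0,0,0,4.5]'; python3 gp.py .6345 .2387 .125 95 45; python3 -m crank '[-0.15,0,0.15,0,0,0,4.5,-0.3,0,0.3,0,0,0,4.5,-0.3,0,0.3,0,0,0,4.5]';  python3 gp.py .6345 .2387 .125 95 45
```

```text
time_s: 47.7
ee_pos: [0.6436, 0.1298, 0.2445]
ee_rot: [-3.141, -0.785, 1.657]
ft_force: [-1.2, 0.3, -2.1]
gripper_width: 0.0534
now [0.6436 0.1298 0.2445] pinch [0.6342 0.2388 0.1351] F [-1.2  0.3 -2.1] g 0.0534 t 47.7 q [ 0.46  1.34 -1.3   1.57  0.68  0.73 -0.59]
tcp target [0.644  0.1297 0.2344] z-axis now [-0.061  0.704 -0.707] x-axis [-0.061  0.705  0.707] delta cm [-0.72  0.04  0.7 ] rot deg [ 0.03  0.   -0.05]
time_s: 48.0
ee_pos: [0.6442, 0.1301, 0.2426]
ee_rot: [3.137, -0.786, 1.66]
ft_force: [0.3, 0.5, -1.0]
gripper_width: 0.0537
now [0.6442 0.1301 0.2426] pinch [0.6351 0.2392 0.1333] F [ 0.3  0.5 -1. ] g 0.0537 t 48.0 q [ 0.46  1.35 -1.3   1.57  0.68  0.73 -0.59]
tcp target [0.644  0.1297 0.2344] z-axis now [-0.059  0.705 -0.706] x-axis [-0.063  0.704  0.708] delta cm [-0.6  -0.02  0.56] rot deg [ 0.17 -0.05  0.07]
```

```bash
python3 -m crank '[-0.2,0,0.2,0,0,0,4.5,-0.4,0,0.4,0,0,0,4.5,-0.4,0,0.4,0,0,0,4.5]';  python3 gp.py .6345 .2387 .125 95 45;python3 -m crank '[-0.15,0,0.15,0,0,0,4.5,-0.3,0,0.3,0,0,0,4.5,-0.3,0,0.3,0,0,0,4.5]';  python3 gp.py .6345 .2387 .123 95 45
```

```text
time_s: 48.3
ee_pos: [0.644, 0.1299, 0.2362]
ee_rot: [3.139, -0.786, 1.659]
ft_force: [-0.4, 0.3, -0.4]
gripper_width: 0.0532
now [0.644  0.1299 0.2362] pinch [0.6348 0.2389 0.1269] F [-0.4  0.3 -0.4] g 0.0532 t 48.3 q [ 0.46  1.35 -1.29  1.57  0.69  0.72 -0.58]
tcp target [0.644  0.1297 0.2344] z-axis now [-0.059  0.705 -0.707] x-axis [-0.062  0.704  0.707] delta cm [-0.14  0.    0.12] rot deg [ 0.13 -0.02  0.03]
time_s: 48.6
ee_pos: [0.644, 0.13, 0.2321]
ee_rot: [3.139, -0.786, 1.659]
ft_force: [0.0, -0.3, -1.8]
gripper_width: 0.0535
now [0.644  0.13   0.2321] pinch [0.6348 0.239  0.1228] F [ 0.  -0.3 -1.8] g 0.0535 t 48.6 q [ 0.46  1.36 -1.29  1.57  0.69  0.72 -0.58]
tcp target [0.644  0.1297 0.2324] z-axis now [-0.059  0.705 -0.707] x-axis [-0.062  0.704  0.708] delta cm [ 0.   -0.   -0.04] rot deg [ 0.13 -0.03  0.03]
```

```bash
python3 -m crank '[-0.1,0,0.1,0,0,0,4.5,-0.2,0,0.2,0,0,0,4.5,-0.2,0,0.2,0,0,0,4.5]';  python3 gp.py .6345 .2387 .12 95 45;python3 -m crank '[-0.1,0,0.1,0,0,0,4.5,-0.15,0,0.15,0,0,0,4.5,-0.15,0,0.15,0,0,0,4.5]';  python3 gp.py .6345 .2387 .12 95 45
```

```text
time_s: 48.9
ee_pos: [0.6442, 0.1302, 0.2302]
ee_rot: [3.137, -0.787, 1.66]
ft_force: [-0.6, -0.2, 1.0]
gripper_width: 0.0536
now [0.6442 0.1302 0.2302] pinch [0.6351 0.2393 0.121 ] F [-0.6 -0.2  1. ] g 0.0536 t 48.9 q [ 0.46  1.36 -1.29  1.57  0.69  0.72 -0.58]
tcp target [0.644  0.1297 0.2294] z-axis now [-0.059  0.706 -0.706] x-axis [-0.063  0.703  0.708] delta cm [-0.08 -0.02  0.03] rot deg [ 0.18 -0.1   0.06]
time_s: 49.2
ee_pos: [0.6442, 0.1302, 0.2299]
ee_rot: [3.136, -0.789, 1.661]
ft_force: [-2.7, -5.3, 9.0]
gripper_width: 0.0533
now [0.6442 0.1302 0.2299] pinch [0.6353 0.2396 0.1209] F [-2.7 -5.3  9. ] g 0.0533 t 49.2 q [ 0.46  1.36 -1.29  1.57  0.69  0.72 -0.58]
tcp target [0.644  0.1297 0.2294] z-axis now [-0.058  0.707 -0.705] x-axis [-0.063  0.702  0.71 ] delta cm [-0.07 -0.02 -0.  ] rot deg [ 0.22 -0.2   0.1 ]
```

Contact on the peg's top at the expected height. Back off slightly, release, retreat.

```bash
python3 -m crank '[0.1,0,-0.1,0,0,0,4.5,0.15,0,-0.15,0,0,0,4.5,0.15,0,-0.15,0,0,0,5.5,0.15,0,-0.15,0,0,0,6.2,0.15,0,-0.15,0,0,0,7,0.15,0,-0.15,0,0,0,8.2,0.15,0,-0.15,0,0,0,8.5,0.15,0,-0.15,0,0,0,8.5]'; python3 wl.py ad; python3 - <<'E'
from h import *
s=cam('scene'); t=cam('top')
a=cv2.resize(s['image'][130:290,350:470],None,fx=3.3,fy=3.3,interpolation=cv2.INTER_CUBIC)
b=cv2.resize(t['image'][180:340,90:210],None,fx=3.3,fy=3.3,interpolation=cv2.INTER_CUBIC)
cv2.imwrite('pics/ae.png',np.hstack([a,b]))
E
```

```text
time_s: 50.0
ee_pos: [0.6441, 0.1301, 0.2297]
ee_rot: [3.138, -0.786, 1.659]
ft_force: [-0.6, -0.2, 0.0]
gripper_width: 0.085
```

View pics/ae.png

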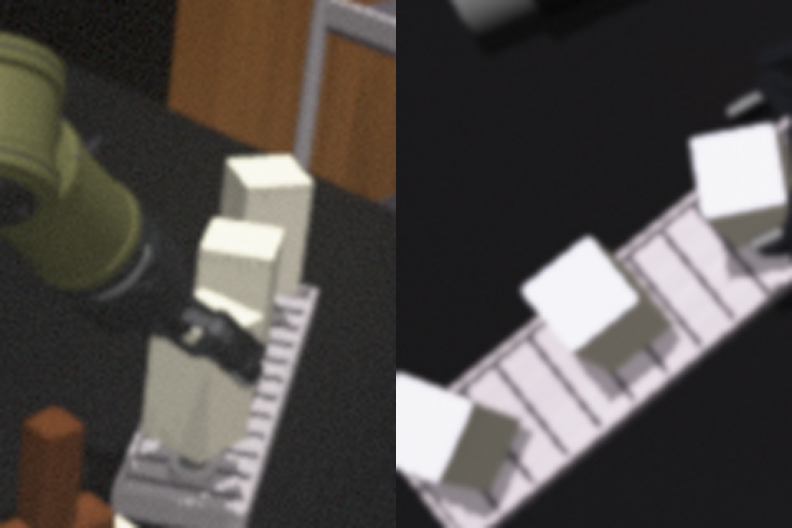

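View pics/ad.png

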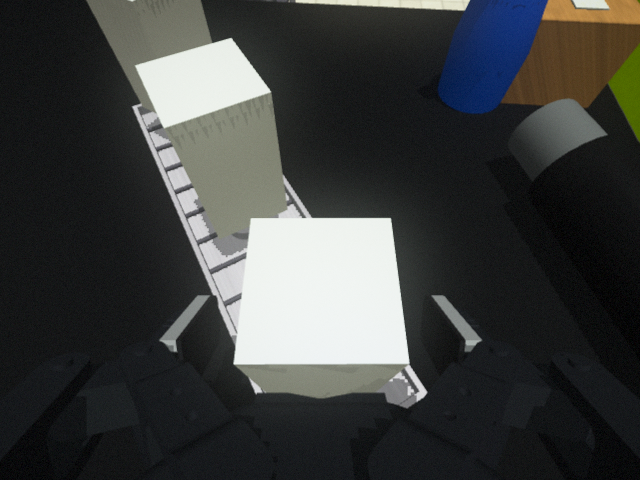

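```bash
python3 -m crank '[0.3,0,-1,0,0,0,8.5,1,0,-2.5,0,0,0,8.5,2.5,0,-4.5,0,0,0,8.5,4.5,0,-6.5,0,0,0,8.5,7,0,-9,0,0,0,8.5,9.5,0,-11.5,0,0,0,8.5,12,0,-14,0,0,0,8.5,12,0,-14,0,0,0,8.5]'; python3 go.py .5 .0 .43 95
```

```text
time_s: 50.95
ee_pos: [0.6448, 0.1174, 0.4232]
ee_rot: [3.122, -0.792, 1.67]
ft_force: [0.3, 1.2, 0.8]
gripper_width: 0.0851
now [0.6448 0.1174 0.4232] [178.87 -45.36  95.7 ] F [0.3 1.2 0.8] g 0.0851 t 50.95
delta cm [ -6.71 -15.42  -8.07] rot deg [  0.79 -45.36   0.22]
```

```bash
python3 -m crank '[0,-1,-2,0,-4,0,8.5,-0.5,-3,-4,0,-10,0,8.5,-1.5,-5,-6,0,-17,0,8.5,-2.5,-7,-7,0.2,-24,0,8.5,-3.5,-9,-8,0.4,-31,0,8.5,-4.5,-11,-8,0.6,-38,0,8.5,-5.5,-13,-8,0.8,-45.3,0,8.5,-6.7,-15.4,-8,0.8,-45.3,0,8.5,-6.7,-15.4,-8,0.8,-45.3,0,8.5]'; python3 go.py .4 -.3 .43 95
```

```text
time_s: 51.85
ee_pos: [0.4971, -0.0017, 0.4226]
ee_rot: [-3.129, 0.008, 1.664]
ft_force: [0.3, -0.9, -1.3]
gripper_width: 0.0849
now [ 0.4971 -0.0017  0.4226] [-179.25    0.48   95.34] F [ 0.3 -0.9 -1.3] g 0.0849 t 51.85
delta cm [-28.81 -12.45  -0.33] rot deg [-0.75  0.48  0.33]
```

```bash
python3 -m crank '[-4,-2,0,0,0,0,8.5,-8,-4,0,0,0,0,8.5,-12,-6,0,0,0,0,8.5,-16,-8,0,0,0,0,8.5,-20,-9,0,0,0,0,8.5,-24,-11,0,0,0,0,8.5,-27,-12,0,0,0,0,8.5,-28,-12,0,0,0,0,8.5,-28,-12,0,0,0,0,8.5,-28,-12,0,0,0,0,8.5]'; python3 - <<'E'
from h import *
for n in ['scene','top']:
    s=cam(n); cv2.imwrite(f'pics/fin_{n}.png',s['image'])
s=cam('scene');a=cv2.resize(s['image'][150:350,300:480],None,fx=4,fy=3,interpolation=cv2.INTER_CUBIC); cv2.imwrite('pics/fin_z.png',a)
E
```

```text
time_s: 52.85
ee_pos: [0.407, -0.2893, 0.4255]
ee_rot: [-3.134, 0.004, 1.664]
ft_force: [0.4, 0.6, -0.3]
gripper_width: 0.085
```

View pics/fin_scene.png

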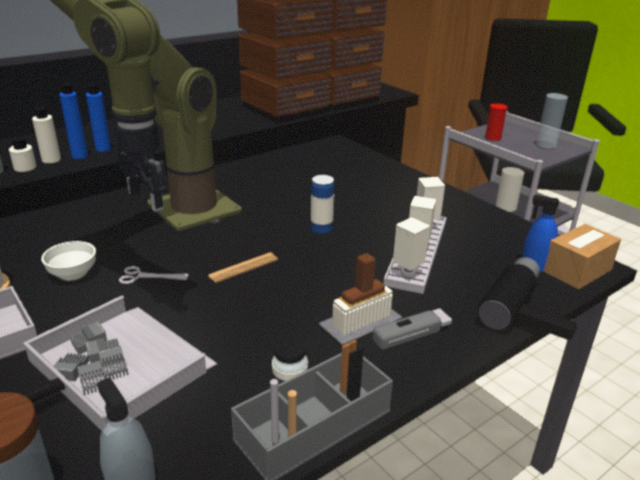

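View pics/fin_top.png

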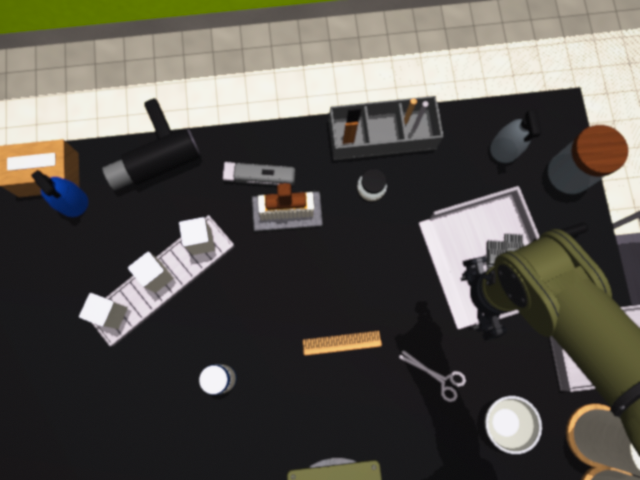

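View pics/fin_z.png

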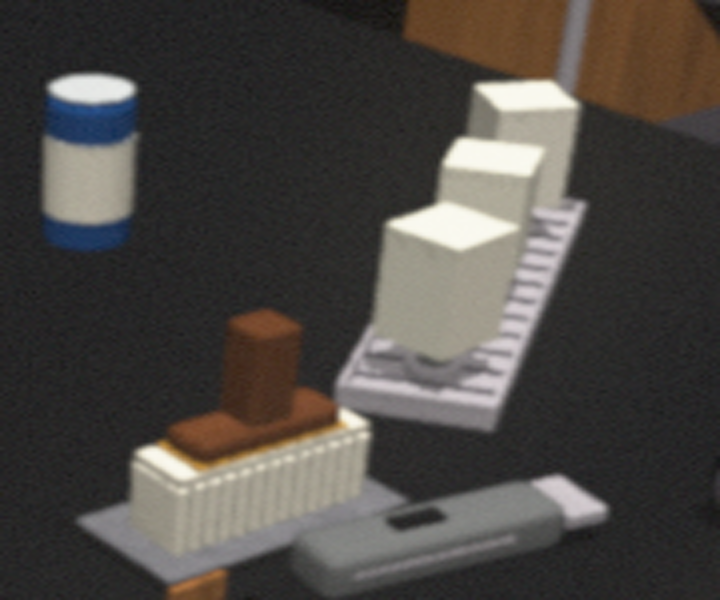

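```bash
python3 - <<'E'
import cv2
im=cv2.imread('pics/fin_scene.png');cv2.imwrite('pics/fin_p.png',cv2.resize(im[280:430,10:240],None,fx=3.4,fy=3.4,interpolation=cv2.INTER_CUBIC))
E
```

```text
(no output)
```

View pics/fin_p.png

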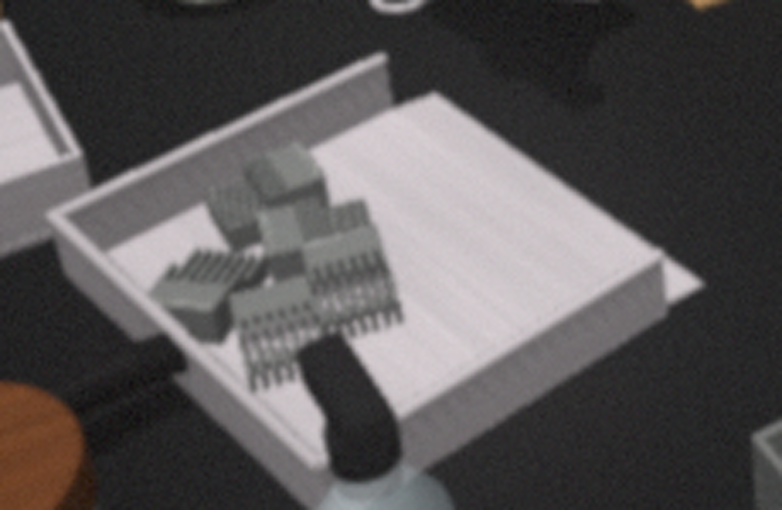

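All five guards lie well inside the pan, the duster stands centred on its mat, and all three pegs carry jars at the same level.

```bash
python3 -c "
from cell import hand_in
print(hand_in())"
```

```text
the job is handed in; nothing more can be done
None
```

The station is cleared in the order you asked, and I handed it in at about 53 s of the 208 s limit.

- **Guards:** Five were present. I swept them into the steel pan in two passes with the duster only, and the gripper never touched them. The last pictures show all five in the back half of the pan, well past the lip.
- **Duster:** It stands upright on its mat, centred to within a few millimetres. My camera estimates of the mat's middle differed by up to about 7 mm, so I set it down by the view from directly above.
- **Jars:** One hangs mouth down on the middle peg and the other on the free end peg. I felt each one come to rest on its peg's top at the expected height. In the last scene picture the three jars' tops line up, though I did not measure the hung heights separately.
- **Left alone:** The already drying jar, cream pot, talc can, clipper and comb look unmoved.

Three small notes:
- One guard was shifted a few centimetres before the second pass; that pass still collected it.
- The wrist could not reach the angle I first tried for the second jar, so I hung it from the side instead.
- The highest wrist force I read was about 27 N, when the first jar met its peg. No final check failed.

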